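Change over a clamshell test fixture

ROBOT

A 6-joint arm with a two-finger parallel gripper is mounted at the origin on a cart in front of the work surface, level with it; the furniture and walls round the work are solid. World frame = base frame: x ahead of the robot, y to its left, z up, the work surface at z = 0. Lengths are in m, angles in rad, forces in N, time in s.
With the tool pointing down it reaches from about 0.25 to 0.775 m from the base axis. Payload 4 kg.
Tool frame: the origin (TCP) lies midway between the tips of the shut fingers; the grasp point (between the pads) lies 19 mm behind it; z points along the fingers, y is the line along which they close (so a half turn about z gives the same grasp; the last joint's range is limited). The gripper opens to 94 mm and grips with 3 to 60 N. Pads are 16 mm wide; open, the fingers measure 119 mm over their backs; the gripper's body (75 mm by 177 mm) begins 78 mm behind the grasp point.
Start: joints at [-0.103, 0.087, 1.371, -0, 1.684, -0.103], TCP at [0.55, -0, 0.206] pointing down, gripper open.
Joint ranges: [-3.1, 3.1], [-0.76, 2.03], [0.27, 2.55], [-1.08, 4.22], [0.17, 2.65], [-2.57, 2.57]. Speed limits (rad/s): [2.79, 2.79, 3.14, 3.14, 3.14, 3.14].

INTERFACE

Orientations are given as [roll, pitch, yaw] about the fixed x, y, z axes, in that order (R = Rz(yaw) Ry(pitch) Rx(roll)).
In Python, from bench import sensors, eyes, job gives the robot as it stands.
- The arm moves only by the tool arm_command, never from a script. Its argument "series" is a list of rows, each a list of 7 numbers: the opening, from 0 (shut) to 1 (fully open), then the shift along the tool's x, y, z in cm, then the turn, a rotation vector about the tool's x, y, z in rad. In form: [[fingers, dx, dy, dz, wx, wy, wz], ...]. A call has 1 to 20 rows; each row shifts and turns the commanded pose from where the row before left it, along the tool's axes as they then stand; what a row does not reach is not made up. A row lasts 1/10 s, in which the tool goes at most 50 mm and 8.59 degrees, less where a joint would pass 70% of its speed; a pose out of reach is approached as far as the arm can. A call with a gripper value outside its range is refused whole. The fingers move at their own pace and stop on an object; the grip force is fixed at half the most. Time passes only in rows, so rows that do not move let the fingers close. It gives the time, the measured TCP pose, the force and the opening at its end, in the units of the state.
- sensors.get_obs(): the state, without advancing time (a new reading comes with each control period).
- eyes.snapshot(name): name is "scene" or "top" or "wrist"; returns the picture (480x640x3 uint8, blue, green, red); there is no depth.
- eyes.get_calibration(name): a dict with "mtx" (3x3 intrinsics, pixels), "R" (3x3) and "t" (3): a world point X has camera coordinates R X + t. Camera axes: x right, y down, z forward; pixel columns grow to the right and rows downward; lengths in m; the calibration is good to about 2 mm. A picture is of the moment at which its call begins: read the wrist's pose just before it. get_calibration takes no time and is no camera call; for the wrist camera it gives the pose at the moment of the call.
- job.close_job(): hands the job in, once; it reports no verdict.
The state is a dict: "time": time; "joint_positions": joint angles; "qvel": joint speeds; "joint_torque": joint torques, N m; "tool_pos": TCP position; "ee_rot": TCP orientation; "wrist_force": force on the tool from outside, world axes, zero at the start; "wrist_torque": the same for the moment, N m; "width": finger opening in m.
Only numpy, scipy, OpenCV 4.12 (cv2) and the standard library are available. Lean on these libraries where they do the work, as an engineer would, in place of code of your own. Each camera call takes 0.05 s, during which the arm holds its last target. There are 200 camera calls.

TASK

The test fixture on the bench still holds the modules that have been tested. Swing its clamp clear, open the lid all the way and lay the tested modules flat on their bases in the grey tray; then seat every waiting module from the mat fully down in a pocket of its own, connector nose toward the hinge, shut the lid fully and swing the clamp back over it. Leave everything else on the bench alone.

Things in the scene. Friction and masses are not known exactly. Their poses are not given: they have to be found in the camera images.
- fixture: test fixture fixed to the bench: grey metal base 224 mm wide (y) and 186 deep (x, +x from the robot's side to the hinge), white nest with three pockets side by side, black contact block with brass pins behind them, clear framed lid over all, clamp on an ear at its right (-y) side. Origin on the bench under the middle pocket's centre, z up. Base top 12 mm, nest top 21 mm above the bench
- pocket_middle (a point): centre of the middle pocket's floor, 12 mm above the bench; the other pockets' centres lie 64 mm to either side along the fixture's y. Each pocket is 57 (x) x 37 mm, 9 mm deep, 1.5 mm play round a module, with a 22 mm wide notch in its hinge-side wall for the nose: a module goes down one way round only, its origin then here, its x along the fixture's x, 19 mm standing proud
- lid_hinge (a point): middle of the lid's hinge axis, which runs along the fixture's y; 80 mm behind (+x) the pockets' centres, 50.5 mm above the bench. Lid: 210 mm wide, reaching 146 mm forward of this axis when shut, top face 54.5 mm above the bench; its rubber pads then stop 1.5 mm above seated modules, so it cannot shut on one that is not down
- lid (a joint): lid angle, rad: 0 fully shut and level, 1.7 fully open (at a stop, leaning a little beyond upright); the front edge rises and swings away from the robot. The hinge is stiff: the lid stays where it is left and takes 1 to 5 N at the bar to move. It cannot rise while the clamp is over it
- lid_bar (a point): middle of the lid's grab bar: round steel, 10 mm thick, 90 mm long, along the fixture's y, its centre 34 mm above the lid's top face near the front edge (lid shut: 132 mm in front of the hinge axis and 38 mm above it). Moves with the lid; turns easily between fingers
- clamp (a joint): swing clamp angle, rad: 0 with its nose over the lid's right edge (clamped), 1.57 with the nose along the lid's side (released), stop at 1.65. Turns about a vertical pivot at x = -45, y = -128 mm in the fixture's frame, clockwise from above to release; stays where left, about 1.5 N at the peg. Passes over the lid only when that is down
- clamp_peg (a point): middle of the upright black peg on the clamp's tail, 14 mm thick, 24 mm tall, its top 88 and its foot 64 mm above the bench, 45 mm from the pivot, opposite the nose: at angle q it lies 45 mm x (-sin q, -cos q) from the pivot in the fixture's x and y (right of the post when clamped, toward the robot when released)
- mat: flat blue-grey rubber mat fixed to the bench, 170 x 210 x 2 mm, where the waiting modules lie; origin on the bench under its centre
- tray: open grey tray fixed to the bench for the tested modules, 170 (x) x 200 (y) x 20 mm, walls and floor 4 mm; origin on the bench under its centre
- old_a: a tested module, in one of the fixture's pockets at the start (may be absent). Black block 54 (x) x 34 (y) x 28 mm (z up), stepped in 1.5 mm round its lowest 4 mm, metal plate on top; at its +x end a connector nose 10 mm long, 18 wide, 12 high, 1 mm above the base. About 70 g. Origin at the base under the centre of the 54 mm body
- old_b: a tested module, in one of the fixture's pockets at the start (may be absent). Black block 54 (x) x 34 (y) x 28 mm (z up), stepped in 1.5 mm round its lowest 4 mm, metal plate on top; at its +x end a connector nose 10 mm long, 18 wide, 12 high, 1 mm above the base. About 70 g. Origin at the base under the centre of the 54 mm body
- old_c: a tested module, in one of the fixture's pockets at the start (may be absent). Black block 54 (x) x 34 (y) x 28 mm (z up), stepped in 1.5 mm round its lowest 4 mm, metal plate on top; at its +x end a connector nose 10 mm long, 18 wide, 12 high, 1 mm above the base. About 70 g. Origin at the base under the centre of the 54 mm body
- new_a: a module waiting to be tested, lying on its base on the mat at the start, turned any way (may be absent). Black block 54 (x) x 34 (y) x 28 mm (z up), stepped in 1.5 mm round its lowest 4 mm, metal plate on top; at its +x end a connector nose 10 mm long, 18 wide, 12 high, 1 mm above the base. About 70 g. Origin at the base under the centre of the 54 mm body
- new_b: a module waiting to be tested, lying on its base on the mat at the start, turned any way (may be absent). Black block 54 (x) x 34 (y) x 28 mm (z up), stepped in 1.5 mm round its lowest 4 mm, metal plate on top; at its +x end a connector nose 10 mm long, 18 wide, 12 high, 1 mm above the base. About 70 g. Origin at the base under the centre of the 54 mm body
- new_c: a module waiting to be tested, lying on its base on the mat at the start, turned any way (may be absent). Black block 54 (x) x 34 (y) x 28 mm (z up), stepped in 1.5 mm round its lowest 4 mm, metal plate on top; at its +x end a connector nose 10 mm long, 18 wide, 12 high, 1 mm above the base. About 70 g. Origin at the base under the centre of the 54 mm body
- aa_cell: bystander, to be left alone: AA cell, 51 mm
- tip_tin: bystander, to be left alone: round tin, 60 mm across, 28 mm high
- clamp_small: bystander, to be left alone: small spring clamp with orange tips, 84 mm
- driver: bystander, to be left alone: silver precision screwdriver, 98 mm
- flux_syringe: bystander, to be left alone: flux syringe, 116 mm
- solder_spool: bystander, to be left alone: blue solder spool, 45 mm
- tape_1: bystander, to be left alone: roll of masking tape, 99 mm

How it is judged:
On the way, in this order (a step that is already met when the one before it is completed fails the run):
1. the clamp is swung clear of the lid (angle above 1.2) (value of joint clamp above 1.2 rad), for 0.2 s.
2. the lid is open (angle above 1.4) (value of joint lid above 1.4 rad), for 0.2 s.
3. tested modules flat in the tray, waiting modules seated in the pockets, noses toward the hinge (x of old_a in the frame of tray between -0.075 and 0.075 m and y of old_a in the frame of tray between -0.09 and 0.09 m and z of each of old_a, old_b, old_c in the frame of tray below 0.009 m and angle between each of old_a, old_b, old_c's own z axis and vertical below 0.1 rad and x of old_b in the frame of tray between -0.075 and 0.075 m and y of old_b in the frame of tray between -0.09 and 0.09 m and x of old_c in the frame of tray between -0.075 and 0.075 m and y of old_c in the frame of tray between -0.09 and 0.09 m and x of new_a in the frame of fixture between -0.004 and 0.004 m and z of each of new_a, new_b, new_c in the frame of fixture below 0.015 m and angle between each of new_a, new_b, new_c's own z axis and vertical below 0.06 rad and angle between the x axis of each of new_a, new_b, new_c and the x axis of fixture, either way round below 0.08 rad and (y of new_a in the frame of fixture between 0.06 and 0.068 m or y of new_a in the frame of fixture between -0.004 and 0.004 m or y of new_a in the frame of fixture between -0.068 and -0.06 m) and x of new_b in the frame of fixture between -0.004 and 0.004 m and (y of new_b in the frame of fixture between 0.06 and 0.068 m or y of new_b in the frame of fixture between -0.004 and 0.004 m or y of new_b in the frame of fixture between -0.068 and -0.06 m) and x of new_c in the frame of fixture between -0.004 and 0.004 m and (y of new_c in the frame of fixture between 0.06 and 0.068 m or y of new_c in the frame of fixture between -0.004 and 0.004 m or y of new_c in the frame of fixture between -0.068 and -0.06 m)), for 0.2 s.
4. the lid is fully shut (angle below 0.03) on the seated modules (all of step 3 and value of joint lid below 0.03 rad), for 0.2 s.
At the end, for the whole second after the job is handed in: Tested modules flat on their bases in the tray (tilt under 0.1 rad); waiting modules seated in pockets: within 4 mm of the centre, square within 0.08 rad, nose to the hinge, base within 3 mm of the floor, tilt under 0.06 rad; all at rest; lid below 0.03 rad, clamp below 0.2 rad (all of step 4 and value of joint clamp below 0.2 rad and linear speed of each of new_a, new_b, new_c, old_a, old_b, old_c below 0.02 m/s); the robot touches nothing.
It fails at once if a bystander is shifted by more than 40 mm (distance of any of aa_cell, tip_tin, clamp_small, driver, flux_syringe, solder_spool, tape_1 from where it was at the start of the episode above 0.04 m).
Of new_a, new_b, new_c only 2 to 3 are there at a start; the rules pass over those that are not, and their reading is None.
Of old_a, old_b, old_c only 2 to 3 are there at a start; the rules pass over those that are not, and their reading is None.
At some moment in a run one of new_a, new_b, new_c may be knocked a few centimetres aside while the robot is not near it.
Once in a run the grip may slacken for a moment while it holds something.
It also fails if it takes over 210 s, if anything falls off the work surface, if the arm or the gripper's body presses on something with over 40 N, if the wrist force passes 120 N, or if a joint passes its speed limit or range.

## Working session

There is one attempt and no reset: what is moved stays moved. The work goes in short steps, Python scripts to look and compute and a tool call to move; the robot and the scene stay as the last step left them, time stands still between calls to the robot, and variables do not carry over. Pictures are saved under pics/ and viewed, on a budget of 14 in all, crops included, one or two more only if the job needs it, and the job is handed in when it is done.

Besides the shell and the picture viewer there is one more tool, called as name(argument=value, ...), one argument or row to a line, values as JSON. arm_command: Moves the arm, as the interface text tells. Its arguments: {"type":"object","properties":{"series":{"type":"array","items":{"type":"array","items":{"type":"number"}}}},"required":["series"]}

```bash
mkdir -p pics; ls
python3 - <<'E'
from bench import sensors, eyes, job
import cv2
o=sensors.get_obs(); print(o)
for n in("top","scene"):
    cv2.imwrite(f"pics/{n}0.png",eyes.snapshot(n)); c=eyes.get_calibration(n); print(n,c)
print(eyes.get_calibration("wrist"))
E
```

```text
pics
{'time': 0.0, 'joint_positions': array([-1.03062752e-01,  8.79287131e-02,  1.37229296e+00, -2.76860874e-07,
        1.68357744e+00, -1.03125302e-01]), 'qvel': array([-0.00040313, -0.00025734,  0.00169639, -0.0025117 ,  0.0012199 ,
        0.00128565]), 'joint_torque': array([ 1.28542815e-03, -3.40182602e+01, -3.02423716e+01,  7.18220207e-02,
        3.29729996e-02, -1.13141955e-04]), 'tool_pos': array([5.49438381e-01, 7.38580100e-05, 2.04298913e-01]), 'ee_rot': array([-3.13939789e+00, -2.26864235e-04,  1.57085860e+00]), 'wrist_force': array([-0.3658972 ,  0.01061185, -0.59750351]), 'wrist_torque': array([0.04216369, 0.01196155, 0.04215432]), 'width': 0.09405884213817904}
top {'mtx': array([[465.15636584,   0.        , 320.44110971],
       [  0.        , 465.15636584, 238.3322866 ],
       [  0.        ,   0.        ,   1.        ]]), 'R': array([[ 0.02577297, -0.99966512,  0.00232363],
       [-0.99104137, -0.0258552 , -0.13102869],
       [ 0.13104488,  0.00107418, -0.99137585]]), 't': array([0.01563656, 0.55738782, 1.05137365])}
scene {'mtx': array([[548.97853511,   0.        , 322.87495658],
       [  0.        , 548.97853511, 232.06633214],
       [  0.        ,   0.        ,   1.        ]]), 'R': array([[ 0.8748376 , -0.48434453, -0.00833978],
       [-0.38273039, -0.68054076, -0.62480535],
       [ 0.2969455 ,  0.5497951 , -0.78073601]]), 't': array([-0.45741213,  0.27097936,  1.30166674])}
{'mtx': array([[423.76519374,   0.        , 323.40359838],
       [  0.        , 423.76519374, 241.18717266],
       [  0.        ,   0.        ,   1.        ]]), 'R': array([[ 9.99999128e-01,  1.89190715e-06, -1.32045424e-03],
       [ 3.17248195e-04, -9.71052645e-01,  2.38865360e-01],
       [-1.28177867e-03, -2.38865571e-01, -9.71051799e-01]]), 't': array([-0.54942184, -0.02355268,  0.38913276])}
```

View pics/top0.png

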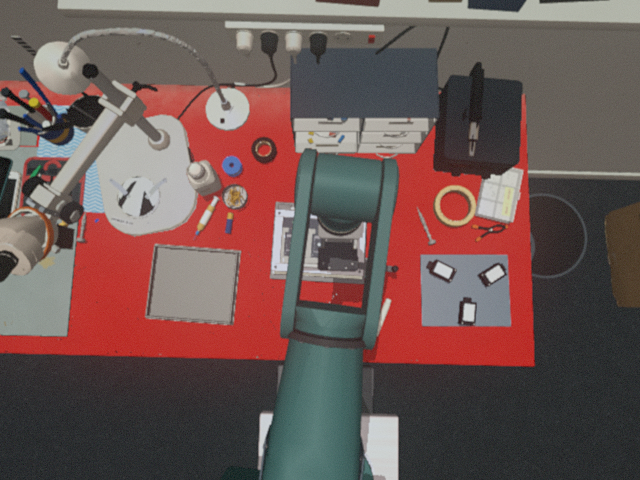

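View pics/scene0.png

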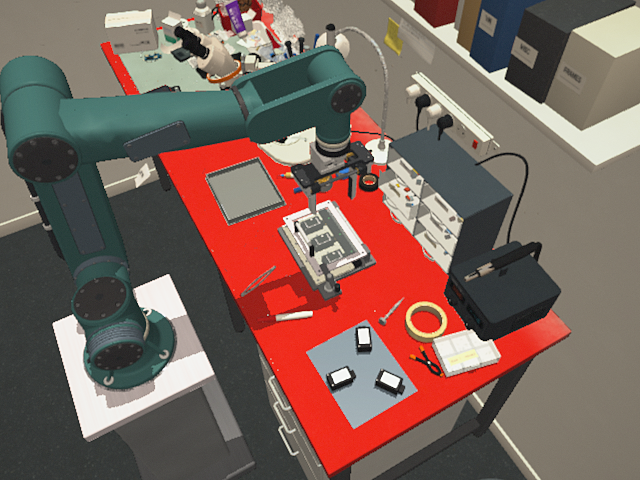

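```bash
cat > h.py <<'E'
import numpy as np, cv2
from scipy.spatial.transform import Rotation as Ro
from bench import sensors, eyes, job
def cast(c,uv,z):
    uv=np.atleast_2d(np.asarray(uv,float)); d=np.c_[uv,np.ones(len(uv))]@np.linalg.inv(c["mtx"]).T@c["R"]
    C=-c["R"].T@c["t"]; return C+d*((z-C[2])/d[:,2:])
def proj(c,P):
    q=(np.atleast_2d(P)@c["R"].T+c["t"])@c["mtx"].T; return q[:,:2]/q[:,2:]
def snap(n,f=None):
    c=eyes.get_calibration(n); im=eyes.snapshot(n)
    if f: cv2.imwrite(f"pics/{f}.png",im)
    return im,c
def st():
    o=sensors.get_obs(); print("t",round(o["time"],2),"pos",o["tool_pos"].round(4),"rot",o["ee_rot"].round(3),"F",o["wrist_force"].round(1),"w",round(o["width"],4)); return o
def totool(o,dw): # world vector -> tool axes, cm
    return (Ro.from_euler("xyz",o["ee_rot"]).inv().apply(dw)*100).round(2)
E
python3 - <<'E'
from h import *
c=eyes.get_calibration("wrist");print("wristcam",-c["R"].T@c["t"])
t=eyes.get_calibration("top");s=eyes.get_calibration("scene")
im=cv2.imread("pics/top0.png")
hsv=cv2.cvtColor(im,cv2.COLOR_BGR2HSV)
print("peg top", cast(t,[(393,268)],.088), "scene", cast(s,[(338,288)],.088))
print("tray",cast(t,[(153,246),(241,248),(236,324),(147,319)],.02).round(3).tolist())
print("mat",cast(t,[(420,254),(509,255),(511,326),(420,326)],.002).round(3).tolist())
print("mods",cast(t,[(440,270),(494,273),(468,312)],.03).round(3).tolist())
print("spool..driver",cast(t,[(420,210),(433,243),(232,166),(228,222),(455,205)],.01).round(3).tolist())
snap("wrist","w0")
E
```

```text
wristcam [0.54992761 0.07008056 0.3827685 ]
peg top [[ 0.48807917 -0.13197211  0.088     ]] scene [[ 0.48259585 -0.14789205  0.088     ]]
tray [[0.53, 0.426, 0.02], [0.531, 0.218, 0.02], [0.354, 0.221, 0.02], [0.36, 0.427, 0.02]]
mat [[0.53, -0.21, 0.002], [0.533, -0.424, 0.002], [0.365, -0.424, 0.002], [0.359, -0.21, 0.002]]
mods [[0.49, -0.251, 0.03], [0.487, -0.377, 0.03], [0.395, -0.315, 0.03]]
spool..driver [[0.636, -0.209, 0.01], [0.556, -0.24, 0.01], [0.733, 0.251, 0.01], [0.594, 0.254, 0.01], [0.65, -0.294, 0.01]]
```

View pics/w0.png

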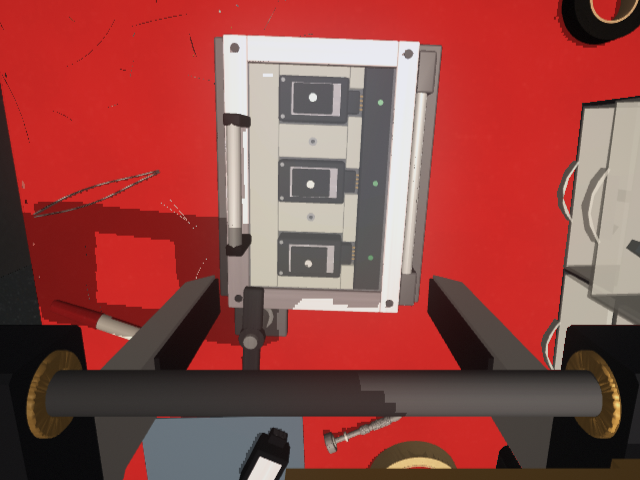

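Run:
```python
from h import *
c=eyes.get_calibration("wrist")
print("lid corners",cast(c,[(224,36),(419,42),(398,312),(230,308)],.0545).round(4).tolist())
print("base corners",cast(c,[(216,39),(441,46)],.012).round(4).tolist())
print("bar",cast(c,[(236,121),(237,244),(236,182)],.0885).round(4).tolist())
print("mods",cast(c,[(313,98),(311,184),(308,264)],.040).round(4).tolist())
print("peg",cast(c,[(250,342)],.088).round(4).tolist())
```

```text
lid corners [[0.4787, 0.14, 0.0545], [0.618, 0.136, 0.0545], [0.6117, -0.0714, 0.0545], [0.472, -0.0679, 0.0545]]
base corners [[0.4629, 0.1468, 0.012], [0.6448, 0.1416, 0.012]]
bar [[0.4912, 0.0804, 0.0885], [0.4877, -0.0044, 0.0885], [0.4892, 0.0398, 0.0885]]
mods [[0.5416, 0.0992, 0.04], [0.5396, 0.0332, 0.04], [0.5366, -0.0341, 0.04]]
peg [[0.4938, -0.0815, 0.088]]
```

arm_command(
  series=[
    [0.5, -4, -2, 2, 0, 0, 0],
    [0.5, -4, -2, 2, 0, 0, 0],
    [0.5, -4, -1.9, 2, 0, 0, 0],
    [0.5, -1.6, 0, 2, 0, 0, 0],
    [0.5, 0, 0, 3, 0, 0, 0],
    [0.5, 0, 0, 2.5, 0, 0, 0],
    [0.5, 0, 0, 0, 0, 0, 0],
    [0.5, 0, 0, 0, 0, 0, 0],
  ],
)

```text
time: 0.95
tool_pos: [0.4908, -0.1359, 0.0704]
ee_rot: [-3.141, -0.0, 1.571]
wrist_force: [0.9, 0.3, -0.8]
width: 0.0472
```

Run:
```python
from h import *
st(); im,c=snap("wrist","w1"); print(proj(c,[[.4905,-.136,.088]]))
```

```text
t 0.95 pos [ 0.4908 -0.1359  0.0704] rot [-3.141 -0.     1.571] F [ 0.9  0.3 -0.8] w 0.0472
[[322.22790007 314.05496613]]
```

View pics/w1.png

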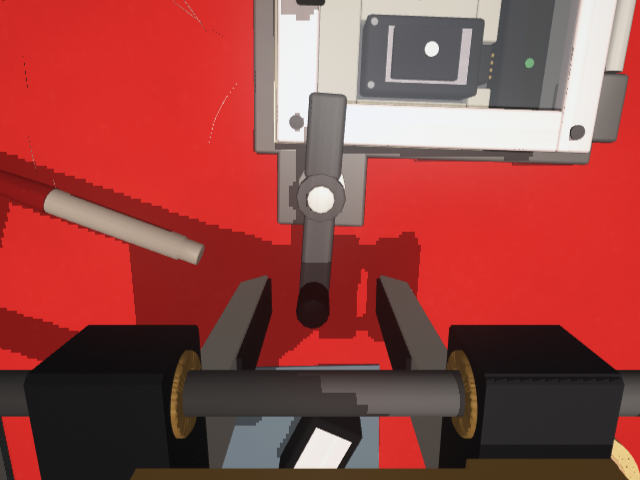

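arm_command(
  series=[
    [0.5, 0, -0.4, 0.1, 0, 0, 0],
    [0.3, 0, 0, 0, 0, 0, 0],
    [0.0, 0, 0, 0, 0, 0, 0],
    [0, 0, 0, 0, 0, 0, 0],
    [0, 0, 0, 0, 0, 0, 0],
    [0, 0, 0, 0, 0, 0, 0],
  ],
)

```text
time: 1.6
tool_pos: [0.487, -0.1361, 0.0696]
ee_rot: [-3.141, 0.0, 1.571]
wrist_force: [-0.1, -0.5, 1.5]
width: 0.013
```

arm_command(
  series=[
    [0, 0.04, -0.48, 0, 0, 0, 0.107],
    [0, 0.04, -0.48, 0, 0, 0, 0.107],
    [0, 0.04, -0.48, 0, 0, 0, 0.107],
    [0, 0.04, -0.48, 0, 0, 0, 0.107],
    [0, 0.04, -0.48, 0, 0, 0, 0.107],
    [0, 0.04, -0.48, 0, 0, 0, 0.107],
    [0, 0.04, -0.48, 0, 0, 0, 0.107],
    [0, 0.04, -0.48, 0, 0, 0, 0.107],
    [0, 0.04, -0.48, 0, 0, 0, 0.107],
    [0, 0.04, -0.48, 0, 0, 0, 0.107],
    [0, 0.04, -0.48, 0, 0, 0, 0.107],
    [0, 0.04, -0.48, 0, 0, 0, 0.107],
    [0, 0.04, -0.48, 0, 0, 0, 0.107],
    [0, 0.04, -0.48, 0, 0, 0, 0.107],
    [0, 0, 0, 0, 0, 0, 0],
  ],
)

```text
time: 3.1
tool_pos: [0.4459, -0.0926, 0.0697]
ee_rot: [3.141, -0.006, 0.071]
wrist_force: [6.6, -0.3, -3.5]
width: 0.0132
```

arm_command(
  series=[
    [0, 0.03, -0.3, 0, 0, 0, 0.07],
    [0.4, 0, 0, 0, 0, 0, 0],
    [0.5, 0, 0, 0, 0, 0, 0],
    [0.5, 0, 0, -4, 0, 0, 0],
    [0.5, 0, 0, -4, 0, 0, 0],
    [0.5, 0, 0, 0, 0, 0, 0],
  ],
)

```text
time: 3.7
tool_pos: [0.4467, -0.0911, 0.1558]
ee_rot: [3.138, -0.011, 0.003]
wrist_force: [0.1, 0.3, 0.2]
width: 0.0464
```

Run:
```python
from h import *
t=eyes.get_calibration("top");s=eyes.get_calibration("scene")
P=[c["mtx"]@np.c_[c["R"],c["t"]] for c in(t,s)]
X=cv2.triangulatePoints(P[0],P[1],np.array([[291,118],[433,122]],float).T,np.array([[384,143],[461,220]],float).T); X=(X[:3]/X[3]).T;print(X)
print(proj(s,X),proj(t,X))
print("cab front base",cast(t,[(296,152),(430,155)],0.0))
o=st(); snap("wrist","w2")
F=Ro.from_euler("z",-.032); T=np.array([.5415,.034,0])
for p in([-.052,0,.0885],[-.045,-.128,.08]): print(F.apply(p)+T)
```

```text
[[ 0.76369832  0.09709227  0.22800832]
 [ 0.77987757 -0.19313806  0.20997038]]
[[386.13812882 142.18151545]
 [460.49589261 220.22049173]] [[289.67714256 121.80391453]
 [433.28347896 121.19662752]]
cab front base [[ 0.77587289  0.09625636  0.        ]
 [ 0.77699807 -0.23597081  0.        ]]
t 3.7 pos [ 0.4467 -0.0911  0.1558] rot [ 3.138e+00 -1.100e-02  3.000e-03] F [0.1 0.3 0.2] w 0.0464
[0.48952662 0.03566372 0.0885    ]
[ 0.49242774 -0.09249472  0.08      ]
```

View pics/w2.png

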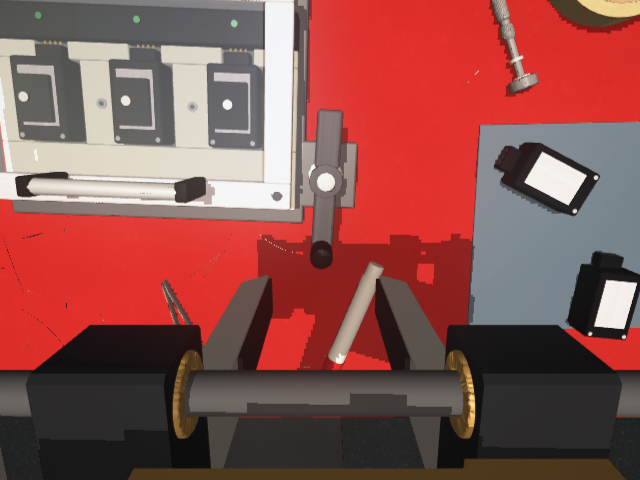

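arm_command(
  series=[
    [0.5, 1.4, -4.2, 0, 0, 0, 0],
    [0.5, 1.4, -4.2, 0, 0, 0, 0],
    [0.5, 1.48, -4.4, 0, 0, 0, 0],
    [0.5, 0, 0, 0, 0, 0, -0.14],
    [0.5, 0, 0, 0, 0, 0, -0.14],
    [0.5, 0, 0, 0, 0, 0, -0.14],
    [0.5, 0, 0, 0, 0, 0, -0.14],
    [0.5, 0, 0, 0, 0, 0, -0.14],
    [0.5, 0, 0, 0, 0, 0, -0.14],
    [0.5, 0, 0, 0, 0, 0, -0.14],
    [0.5, 0, 0, 0, 0, 0, -0.14],
    [0.5, 0, 0, 0, 0, 0, -0.14],
    [0.5, 0, 0, 0, 0, 0, -0.14],
    [0.5, 0, 0, 0, 0, 0, -0.136],
    [0.5, 0, 0, 4, 0, 0, 0],
    [0.5, 0, 0, 3, 0, 0, 0],
    [0.5, 0, 0, 1.2, 0, 0, 0],
    [0.5, 0, 0, 0, 0, 0, 0],
  ],
)

```text
time: 5.55
tool_pos: [0.4833, 0.0382, 0.0644]
ee_rot: [-3.135, 0.0, 1.539]
wrist_force: [-0.2, 0.6, 0.3]
width: 0.0471
```

arm_command(
  series=[
    [0, 0, 0, 0, 0, 0, 0],
    [0, 0, 0, 0, 0, 0, 0],
    [0, 0, 0, 0, 0, 0, 0],
    [0, 0, 0, 0, 0, 0, 0],
  ],
)

```text
time: 5.95
tool_pos: [0.4867, 0.0382, 0.0687]
ee_rot: [3.139, 0.0, 1.539]
wrist_force: [0.0, 0.1, -0.3]
width: 0.0186
```

arm_command(
  series=[
    [0, 0, 0, 0, 0, 0, 0],
    [0, 0, 0, 0, 0, 0, 0],
  ],
)

```text
time: 6.15
tool_pos: [0.4871, 0.0382, 0.0683]
ee_rot: [3.138, -0.0, 1.539]
wrist_force: [3.1, -1.0, 1.2]
width: 0.0088
```

Run:
```python
import numpy as np
th=np.radians(163.9-4.8*np.arange(21)); p=13.74*np.c_[np.cos(th),np.sin(th)]
print([[0,0,float(a),float(-b),0,0,0] for a,b in np.diff(p,axis=0).round(2)])
```

```text
[[0, 0, 0.37, -1.09, 0, 0, 0], [0, 0, 0.46, -1.06, 0, 0, 0], [0, 0, 0.54, -1.02, 0, 0, 0], [0, 0, 0.63, -0.97, 0, 0, 0], [0, 0, 0.7, -0.91, 0, 0, 0], [0, 0, 0.78, -0.85, 0, 0, 0], [0, 0, 0.85, -0.78, 0, 0, 0], [0, 0, 0.91, -0.71, 0, 0, 0], [0, 0, 0.96, -0.63, 0, 0, 0], [0, 0, 1.01, -0.55, 0, 0, 0], [0, 0, 1.06, -0.46, 0, 0, 0], [0, 0, 1.09, -0.37, 0, 0, 0], [0, 0, 1.12, -0.28, 0, 0, 0], [0, 0, 1.14, -0.18, 0, 0, 0], [0, 0, 1.15, -0.09, 0, 0, 0], [0, 0, 1.15, 0.01, 0, 0, 0], [0, 0, 1.15, 0.11, 0, 0, 0], [0, 0, 1.13, 0.2, 0, 0, 0], [0, 0, 1.11, 0.3, 0, 0, 0], [0, 0, 1.08, 0.39, 0, 0, 0]]
```

arm_command(
  series=[
    [0, 0, 0.37, -1.09, 0, 0, 0],
    [0, 0, 0.46, -1.06, 0, 0, 0],
    [0, 0, 0.54, -1.02, 0, 0, 0],
    [0, 0, 0.63, -0.97, 0, 0, 0],
    [0, 0, 0.7, -0.91, 0, 0, 0],
    [0, 0, 0.78, -0.85, 0, 0, 0],
    [0, 0, 0.85, -0.78, 0, 0, 0],
    [0, 0, 0.91, -0.71, 0, 0, 0],
    [0, 0, 0.96, -0.63, 0, 0, 0],
    [0, 0, 1.01, -0.55, 0, 0, 0],
  ],
)

```text
time: 7.15
tool_pos: [0.5553, 0.0358, 0.1555]
ee_rot: [-3.135, 0.001, 1.539]
wrist_force: [-9.7, -0.3, 4.7]
width: 0.0091
```

arm_command(
  series=[
    [0, 0, 1.06, -0.46, 0, 0, 0],
    [0, 0, 1.09, -0.37, 0, 0, 0],
    [0, 0, 1.12, -0.28, 0, 0, 0],
    [0, 0, 1.14, -0.18, 0, 0, 0],
    [0, 0, 1.15, -0.09, 0, 0, 0],
    [0, 0, 1.15, 0.01, 0, 0, 0],
    [0, 0, 1.15, 0.11, 0, 0, 0],
    [0, 0, 1.13, 0.2, 0, 0, 0],
    [0, 0, 1.11, 0.3, 0, 0, 0],
    [0, 0, 1.08, 0.39, 0, 0, 0],
    [0, 0, 0, 0, 0, 0, 0],
    [0, 0, 0, 0, 0, 0, 0],
  ],
)

```text
time: 8.35
tool_pos: [0.6727, 0.0318, 0.1585]
ee_rot: [3.135, 0.001, 1.538]
wrist_force: [4.6, -2.2, 4.1]
width: 0.009
```

arm_command(
  series=[
    [0.25, 0, 0, 0, 0, 0, 0],
    [0.25, 0, 0, 0, 0, 0, 0],
    [0.25, 0, 0, 0, 0, 0, 0],
    [0.25, 0, 0, -3, 0, 0, 0],
    [0.25, 0, 0, -4, 0, 0, 0],
    [0.25, 0, -4, 0, 0, 0, 0],
    [0.5, 0, -4, 0, 0, 0, 0],
    [0.5, 0, -5, 0, 0, 0, 0],
    [0.5, 0, 0, 0, 0, 0, -0.143],
    [0.5, 0, 0, 0, 0, 0, -0.143],
    [0.5, 0, 0, 0, 0, 0, -0.143],
    [0.5, 0, 0, 0, 0, 0, -0.143],
    [0.5, 0, 0, 0, 0, 0, -0.143],
    [0.5, 0, 0, 0, 0, 0, -0.143],
    [0.5, 0, 0, 0, 0, 0, -0.143],
    [0.5, 0, 0, 0, 0, 0, -0.143],
    [0.5, 0, 0, 0, 0, 0, -0.143],
    [0.5, 0, 0, 0, 0, 0, -0.143],
    [0.5, 0, 0, 0, 0, 0, -0.143],
    [0.5, 0, 0, 0, 0, 0, 0],
  ],
)

```text
time: 10.35
tool_pos: [0.5389, 0.0368, 0.2261]
ee_rot: [3.141, -0.002, 3.112]
wrist_force: [0.6, 0.4, 0.1]
width: 0.0473
```

Run:
```python
from h import *
st(); snap("wrist","w3")
c=eyes.get_calibration("wrist");print(-c["R"].T@c["t"])
F=Ro.from_euler("z",-.032); T=np.array([.5415,.034,0])
for y in(.064,0,-.064): print(proj(c,F.apply([0,y,.040])+T), F.apply([0,y,.040])+T)
```

```text
t 10.35 pos [0.5389 0.0368 0.2261] rot [ 3.141e+00 -2.000e-03  3.112e+00] F [0.6 0.4 0.1] w 0.0473
[0.47019945 0.03972934 0.40466358]
[[392.07337242 220.96611392]] [0.54354765 0.09796723 0.04      ]
[[319.01733309 221.00529812]] [0.5415 0.034  0.04  ]
[[245.93506476 221.04449639]] [ 0.53945235 -0.02996723  0.04      ]
```

View pics/w3.png

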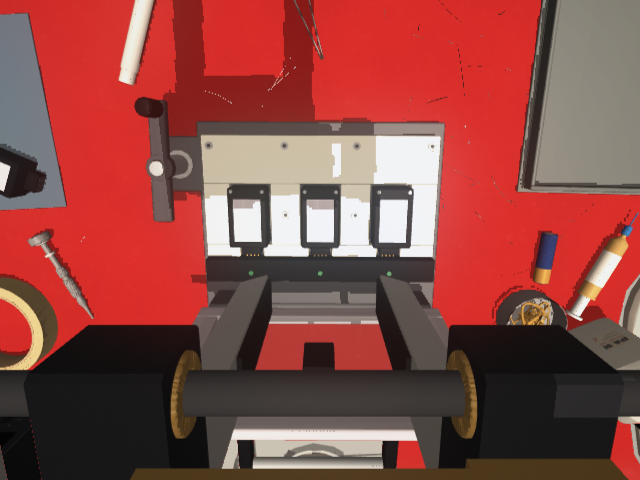

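Run:
```python
from h import *
c=eyes.get_calibration("wrist")
im=cv2.imread("pics/w3.png"); g=cv2.cvtColor(im,cv2.COLOR_BGR2GRAY)
cr=g[175:262,215:425]
# dark-box extents via column/row profile
b=(cr<70).astype(np.uint8)
print("colsum",[(i+215,int(v)) for i,v in enumerate(b[15:68].sum(0)) if v>8])
for u0 in(232,304,376):
    s=b[:, u0-215:u0-215+6].mean(1); r=np.where(s>.5)[0]+175; print(u0,r.min(),r.max(), [int(x) for x in r])
```

```text
colsum [(228, 21), (229, 39), (230, 49), (231, 49), (232, 32), (233, 14), (234, 10), (235, 10), (236, 10), (237, 10), (238, 10), (239, 10), (240, 10), (241, 10), (242, 9), (243, 9), (244, 9), (245, 9), (246, 10), (247, 9), (248, 10), (249, 10), (250, 10), (251, 10), (252, 10), (253, 10), (254, 10), (255, 10), (256, 10), (257, 10), (258, 10), (259, 10), (261, 11), (262, 15), (263, 15), (264, 26), (265, 53), (266, 53), (267, 53), (268, 53), (269, 26), (301, 53), (302, 51), (305, 9), (307, 9), (308, 9), (309, 9), (310, 9), (311, 9), (312, 9), (313, 9), (314, 9), (315, 9), (316, 9), (317, 9), (318, 9), (319, 9), (320, 9), (321, 9), (322, 9), (323, 9), (324, 9), (325, 9), (326, 9), (327, 9), (328, 9), (329, 9), (330, 9), (331, 9), (332, 9), (334, 14), (335, 13), (338, 51), (339, 16), (371, 32), (372, 53), (373, 53), (374, 53), (375, 17), (376, 14), (377, 11), (378, 11)]
232 185 261 [185, 186, 187, 188, 189, 190, 191, 192, 193, 194, 195, 196, 197, 198, 242, 243, 244, 245, 246, 257, 258, 259, 260, 261]
304 185 261 [185, 186, 187, 188, 189, 194, 195, 196, 197, 198, 244, 245, 246, 257, 258, 259, 260, 261]
376 186 261 [186, 187, 188, 189, 195, 196, 197, 198, 247, 248, 251, 255, 256, 257, 258, 259, 260, 261]
```

Run:
```python
from h import *
c=eyes.get_calibration("wrist"); print(c["R"].round(3))
print(cast(c,[(248.5,216.4),(320,216.2),(392,216.4),(320,184.7),(320,247)],.040).round(4))
```

```text
[[ 0.032  0.999  0.001]
 [ 0.971 -0.032  0.239]
 [ 0.239 -0.007 -0.971]]
[[ 0.5354 -0.0274  0.04  ]
 [ 0.5373  0.035   0.04  ]
 [ 0.5395  0.0979  0.04  ]
 [ 0.5098  0.0359  0.04  ]
 [ 0.565   0.0341  0.04  ]]
```

arm_command(
  series=[
    [0.5, 0.14, 3.1, 3, 0, 0, 0],
    [0.5, 0, 3.07, 3, 0, 0, 0],
    [0.5, 0, 0, 4, 0, 0, 0],
    [0.5, 0, 0, 4, 0, 0, 0],
    [0.5, 0, 0, 3, 0, 0, 0],
    [0.5, 0, 0, 1, 0, 0, 0],
    [0.5, 0, 0, 0, 0, 0, 0],
    [0.5, 0, 0, 0, 0, 0, 0],
    [0.5, 0, 0, 0, 0, 0, 0],
  ],
)

```text
time: 11.3
tool_pos: [0.542, 0.0983, 0.0494]
ee_rot: [3.141, 0.005, 3.111]
wrist_force: [0.3, -0.3, 0.9]
width: 0.0469
```

arm_command(
  series=[
    [0.5, 0.2, 0, 1.2, 0, 0, 0],
    [0.5, 0, 0, 1.1, 0, 0, 0],
    [0.5, 0, 0, 0, 0, 0, 0],
    [0, 0, 0, 0, 0, 0, 0],
    [0, 0, 0, 0, 0, 0, 0],
    [0, 0, 0, 0, 0, 0, 0],
    [0, 0, 0, 0, 0, 0, 0],
  ],
)

```text
time: 12.0
tool_pos: [0.5383, 0.0983, 0.0241]
ee_rot: [3.142, 0.0, 3.112]
wrist_force: [0.7, -0.5, -0.8]
width: 0.0337
```

arm_command(
  series=[
    [0, 0, 0, -2, 0, 0, 0],
    [0, 0, 0, -4, 0, 0, 0],
    [0, 0, 0, -4, 0, 0, 0],
    [0, 1.48, 3.95, 0, 0, 0, 0],
    [0, 1.48, 3.95, 0, 0, 0, 0],
    [0, 1.48, 3.95, 0, 0, 0, 0],
    [0, 1.48, 3.95, 0, 0, 0, 0],
    [0, 1.48, 3.95, 0, 0, 0, 0],
    [0, 1.48, 3.95, 0, 0, 0, 0],
    [0, 1.48, 3.95, 0, 0, 0, 0],
    [0, 0, 0, 4, 0, 0, 0],
    [0, 0, 0, 3, 0, 0, 0],
    [0, 0, 0, 1, 0, 0, 0],
    [0, 0, 0, 0, 0, 0, 0],
    [0, 0, 0, 0, 0, 0, 0],
    [0, 0, 0, 0, 0, 0, 0],
  ],
)

```text
time: 13.6
tool_pos: [0.4444, 0.3783, 0.0463]
ee_rot: [3.139, 0.003, 3.111]
wrist_force: [0.2, -0.0, -0.5]
width: 0.0336
```

arm_command(
  series=[
    [0, 0, 0, 1.4, 0, 0, 0],
    [0, 0, 0, 1.1, 0, 0, 0],
    [0, 0, 0, 0.3, 0, 0, 0],
    [0, 0, 0, 0, 0, 0, 0],
    [0, 0, 0, 0, 0, 0, 0],
  ],
)

```text
time: 14.1
tool_pos: [0.4425, 0.3773, 0.0158]
ee_rot: [-3.141, -0.001, 3.112]
wrist_force: [-1.1, -1.2, 3.2]
width: 0.0336
```

arm_command(
  series=[
    [0.42, 0, 0, 0, 0, 0, 0],
    [0.42, 0, 0, 0, 0, 0, 0],
    [0.42, 0, 0, -3, 0, 0, 0],
    [0.45, 0, 0, -4, 0, 0, 0],
    [0.45, 0, 0, -3, 0, 0, 0],
    [0.5, -1.32, -4.24, 0, 0, 0, 0],
    [0.5, -1.32, -4.24, 0, 0, 0, 0],
    [0.5, -1.32, -4.24, 0, 0, 0, 0],
    [0.5, -1.32, -4.24, 0, 0, 0, 0],
    [0.5, -1.32, -4.24, 0, 0, 0, 0],
    [0.5, -1.32, -4.24, 0, 0, 0, 0],
    [0.5, -1.32, -4.24, 0, 0, 0, 0],
    [0.5, -1.32, -4.24, 0, 0, 0, 0],
    [0.5, 0, 0, 3, 0, 0, 0],
    [0.5, 0, 0, 3, 0, 0, 0],
    [0.5, 0, 0, 1, 0, 0, 0],
    [0.5, 0, 0, 0, 0, 0, 0],
    [0.5, 0, 0, 0, 0, 0, 0],
    [0.5, 0, 0, 0, 0, 0, 0],
  ],
)

```text
time: 16.0
tool_pos: [0.5397, 0.0359, 0.0478]
ee_rot: [-3.142, 0.004, 3.113]
wrist_force: [-0.6, -0.1, 0.7]
width: 0.047
```

arm_command(
  series=[
    [0.5, 0.2, 0, 1.2, 0, 0, 0],
    [0.5, 0, 0, 1.0, 0, 0, 0],
    [0.5, 0, 0, 0, 0, 0, 0],
    [0, 0, 0, 0, 0, 0, 0],
    [0, 0, 0, 0, 0, 0, 0],
    [0, 0, 0, 0, 0, 0, 0],
    [0, 0, 0, 0, 0, 0, 0],
  ],
)

```text
time: 16.7
tool_pos: [0.5365, 0.0353, 0.0241]
ee_rot: [-3.141, 0.0, 3.112]
wrist_force: [-0.2, -0.8, 0.1]
width: 0.0338
```

arm_command(
  series=[
    [0, 0, 0, -2, 0, 0, 0],
    [0, 0, 0, -4, 0, 0, 0],
    [0, 0, 0, -4, 0, 0, 0],
    [0, 1.45, 4.07, 0, 0, 0, 0],
    [0, 1.45, 4.07, 0, 0, 0, 0],
    [0, 1.45, 4.07, 0, 0, 0, 0],
    [0, 1.45, 4.07, 0, 0, 0, 0],
    [0, 1.45, 4.07, 0, 0, 0, 0],
    [0, 1.45, 4.07, 0, 0, 0, 0],
    [0, 1.45, 4.07, 0, 0, 0, 0],
    [0, 0, 0, 4, 0, 0, 0],
    [0, 0, 0, 3, 0, 0, 0],
    [0, 0, 0, 1, 0, 0, 0],
    [0, 0, 0, 0, 0, 0, 0],
    [0, 0, 0, 0, 0, 0, 0],
    [0, 0, 0, 0, 0, 0, 0],
  ],
)

```text
time: 18.3
tool_pos: [0.445, 0.3239, 0.0462]
ee_rot: [3.139, 0.004, 3.111]
wrist_force: [-0.1, -0.8, 0.3]
width: 0.034
```

arm_command(
  series=[
    [0, 0, 0, 1.4, 0, 0, 0],
    [0, 0, 0, 1.1, 0, 0, 0],
    [0, 0, 0, 0.3, 0, 0, 0],
    [0, 0, 0, 0, 0, 0, 0],
    [0, 0, 0, 0, 0, 0, 0],
  ],
)

```text
time: 18.8
tool_pos: [0.443, 0.3229, 0.0158]
ee_rot: [-3.141, -0.001, 3.112]
wrist_force: [-1.6, -1.4, 3.7]
width: 0.0337
```

arm_command(
  series=[
    [0.42, 0, 0, 0, 0, 0, 0],
    [0.42, 0, 0, 0, 0, 0, 0],
    [0.42, 0, 0, -3, 0, 0, 0],
    [0.45, 0, 0, -4, 0, 0, 0],
    [0.45, 0, 0, -3, 0, 0, 0],
    [0.5, -1.15, -3.88, 0, 0, 0, 0],
    [0.5, -1.15, -3.88, 0, 0, 0, 0],
    [0.5, -1.15, -3.88, 0, 0, 0, 0],
    [0.5, -1.15, -3.88, 0, 0, 0, 0],
    [0.5, -1.15, -3.88, 0, 0, 0, 0],
    [0.5, -1.15, -3.88, 0, 0, 0, 0],
    [0.5, -1.15, -3.88, 0, 0, 0, 0],
    [0.5, -1.15, -3.88, 0, 0, 0, 0],
    [0.5, -1.15, -3.88, 0, 0, 0, 0],
    [0.5, 0, 0, 3, 0, 0, 0],
    [0.5, 0, 0, 3, 0, 0, 0],
    [0.5, 0, 0, 1, 0, 0, 0],
    [0.5, 0, 0, 0, 0, 0, 0],
    [0.5, 0, 0, 0, 0, 0, 0],
    [0.5, 0, 0, 0, 0, 0, 0],
  ],
)

```text
time: 20.8
tool_pos: [0.5378, -0.0286, 0.0478]
ee_rot: [-3.141, 0.004, 3.112]
wrist_force: [0.0, 0.5, 0.3]
width: 0.047
```

arm_command(
  series=[
    [0.5, 0.2, 0, 1.2, 0, 0, 0],
    [0.5, 0, 0, 1.0, 0, 0, 0],
    [0.5, 0, 0, 0, 0, 0, 0],
    [0, 0, 0, 0, 0, 0, 0],
    [0, 0, 0, 0, 0, 0, 0],
    [0, 0, 0, 0, 0, 0, 0],
    [0, 0, 0, 0, 0, 0, 0],
  ],
)

```text
time: 21.5
tool_pos: [0.5346, -0.0288, 0.0241]
ee_rot: [-3.141, 0.001, 3.112]
wrist_force: [0.4, -0.1, -0.3]
width: 0.0338
```

arm_command(
  series=[
    [0, 0, 0, -2, 0, 0, 0],
    [0, 0, 0, -4, 0, 0, 0],
    [0, 0, 0, -4, 0, 0, 0],
    [0, 1.43, 4.2, 0, 0, 0, 0],
    [0, 1.43, 4.2, 0, 0, 0, 0],
    [0, 1.43, 4.2, 0, 0, 0, 0],
    [0, 1.43, 4.2, 0, 0, 0, 0],
    [0, 1.43, 4.2, 0, 0, 0, 0],
    [0, 1.43, 4.2, 0, 0, 0, 0],
    [0, 1.43, 4.2, 0, 0, 0, 0],
    [0, 0, 0, 4, 0, 0, 0],
    [0, 0, 0, 3, 0, 0, 0],
    [0, 0, 0, 1, 0, 0, 0],
    [0, 0, 0, 0, 0, 0, 0],
    [0, 0, 0, 0, 0, 0, 0],
    [0, 0, 0, 0, 0, 0, 0],
  ],
)

```text
time: 23.1
tool_pos: [0.4448, 0.2685, 0.0461]
ee_rot: [3.14, 0.004, 3.111]
wrist_force: [0.0, 0.7, -0.1]
width: 0.0336
```

arm_command(
  series=[
    [0, 0, 0, 1.4, 0, 0, 0],
    [0, 0, 0, 1.1, 0, 0, 0],
    [0, 0, 0, 0.3, 0, 0, 0],
    [0, 0, 0, 0, 0, 0, 0],
    [0, 0, 0, 0, 0, 0, 0],
  ],
)

```text
time: 23.6
tool_pos: [0.4427, 0.2677, 0.0158]
ee_rot: [-3.141, -0.001, 3.112]
wrist_force: [-1.6, -1.0, 5.3]
width: 0.0343
```

arm_command(
  series=[
    [0.42, 0, 0, 0, 0, 0, 0],
    [0.42, 0, 0, 0, 0, 0, 0],
    [0.42, 0, 0, -3, 0, 0, 0],
    [0.45, 0, 0, -4, 0, 0, 0],
    [0.45, 0, 0, -4, 0, 0, 0],
    [0.5, 0, 0, -4, 0, 0, 0],
    [0.5, -1.7, -3.83, 0, 0, 0, 0],
    [0.5, -1.7, -3.83, 0, 0, 0, 0],
    [0.5, -1.7, -3.83, 0, 0, 0, 0],
    [0.5, -1.7, -3.83, 0, 0, 0, 0],
    [0.5, -1.7, -3.83, 0, 0, 0, 0],
    [0.5, -1.7, -3.83, 0, 0, 0, 0],
    [0.5, 0, 0, 0, 0, 0, 0],
    [0.5, 0, 0, 0, 0, 0, 0],
    [0.5, 0, 0, 0, 0, 0, 0],
  ],
)

```text
time: 25.1
tool_pos: [0.5379, 0.0364, 0.1656]
ee_rot: [3.141, -0.0, 3.113]
wrist_force: [-0.7, 0.8, 0.1]
width: 0.0469
```

Run:
```python
from h import *
st(); im,c=snap("wrist","w4")
F=Ro.from_euler("z",-.032); T=np.array([.5375,.035,0])
for y in(.064,0,-.064):
    q=proj(c,F.apply([[x,y+d,.021] for x,d in((-.0285,-.0185),(-.0285,.0185),(.0285,.0185),(.0285,-.0185))])+T)
    print(q.round(0).tolist())
cr=im[60:360,200:440]; cv2.imwrite("pics/w4c.png",cv2.resize(cr,None,fx=2.,fy=2.,interpolation=cv2.INTER_CUBIC)[:600])
```

```text
t 25.1 pos [0.5379 0.0364 0.1656] rot [ 3.141 -0.     3.113] F [-0.7  0.8  0.1] w 0.0469
[[380.0, 191.0], [428.0, 191.0], [424.0, 263.0], [377.0, 263.0]]
[[296.0, 191.0], [344.0, 191.0], [343.0, 263.0], [297.0, 262.0]]
[[212.0, 191.0], [261.0, 191.0], [263.0, 262.0], [216.0, 262.0]]
```

View pics/w4c.png

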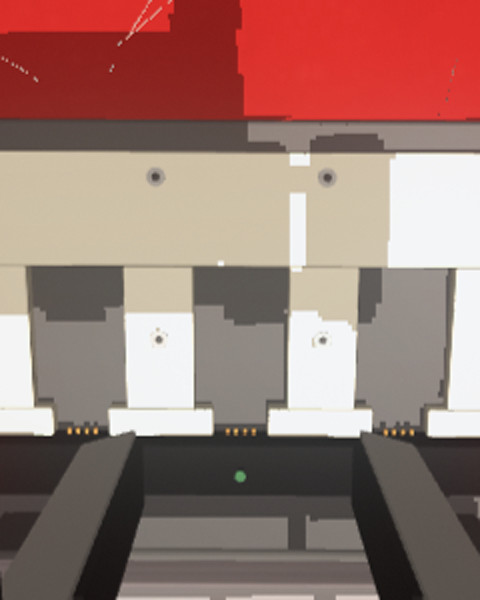

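arm_command(
  series=[
    [0.5, 0.33, -4.43, -1.5, 0, 0, 0],
    [0.5, 0.33, -4.43, -1.5, 0, 0, 0],
    [0.5, 0.33, -4.43, -1, 0, 0, 0],
    [0.5, 0.33, -4.43, -1, 0, 0, 0],
    [0.5, 0.33, -4.43, 0, 0, 0, 0],
    [0.5, 0.33, -4.43, 0, 0, 0, 0],
    [0.5, 0.33, -4.43, 0, 0, 0, 0],
    [0.5, 0.33, -4.43, 0, 0, 0, 0],
    [0.5, 0, 0, 0, 0, 0, 0],
    [0.5, 0, 0, 0, 0, 0, 0],
    [0.5, 0, 0, 0, 0, 0, 0],
  ],
)

```text
time: 26.25
tool_pos: [0.5019, -0.3161, 0.2161]
ee_rot: [3.141, 0.0, 3.114]
wrist_force: [-0.7, 0.8, -0.2]
width: 0.0471
```

Run:
```python
from h import *
st(); im,c=snap("wrist","w5")
cv2.imwrite("pics/top5.png",eyes.snapshot("top"))
```

```text
t 26.25 pos [ 0.5019 -0.3161  0.2161] rot [3.141 0.    3.114] F [-0.7  0.8 -0.2] w 0.0471
```

View pics/w5.png

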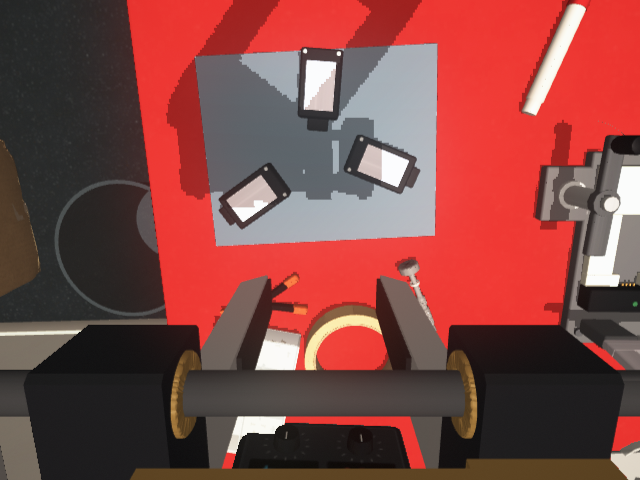

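```bash
cat > mods.py <<'E'
from h import *
def mods(im,c,dbg=None,amin=600):
    hsv=cv2.cvtColor(im,cv2.COLOR_BGR2HSV); out=[]
    dark=((hsv[...,2]<62)).astype(np.uint8)
    out_img=im.copy()
    cs,_=cv2.findContours(dark,cv2.RETR_CCOMP,cv2.CHAIN_APPROX_NONE)
    for k in cs:
        a=cv2.contourArea(k)
        if not amin<a<12*amin: continue
        r=cv2.minAreaRect(k); X=cast(c,[r[0]],.03)[0]
        if not(.33<X[0]<.56 and -.46<X[1]<-.18): continue
        bx=cv2.boxPoints(r); P=cast(c,bx,.03)[:,:2]; s=[np.linalg.norm(P[1]-P[0]),np.linalg.norm(P[2]-P[1])]
        print("area",a,"c",np.round(r[0],1),"world",X.round(4),"size",np.round(s,4))
        cv2.drawContours(out_img,[bx.astype(int)],0,(0,255,0),1)
    if dbg: cv2.imwrite(dbg,out_img)
if __name__=="__main__":
    mods(cv2.imread("pics/w5.png"),eyes.get_calibration("wrist"),"pics/d5.png")
    im=cv2.imread("pics/w5.png"); h=cv2.cvtColor(im,cv2.COLOR_BGR2HSV)
    print(h[50:56,300:342:6,2]); print("mat",h[70,220:440:20].tolist())
E
python3 mods.py
```

```text
area 688.0 c [254.9 194.9] world [ 0.4805 -0.3736  0.03  ] size [0.055  0.0328]
area 600.5 c [367.9 158.9] world [ 0.4525 -0.276   0.03  ] size [0.0329 0.033 ]
area 672.5 c [318.9  93.3] world [ 0.3988 -0.3159  0.03  ] size [0.0568 0.0328]
[[136 249  79  79  77  70  69]
 [152 249  80  80  80  81  81]
 [107 237  79  80  80  80 106]
 [107 116  81  81  80  80 126]
 [102  79  80  79  81  79 117]
 [ 89  79  80  80  80  80  91]]
mat [[145, 15, 104], [126, 12, 105], [105, 20, 176], [105, 23, 179], [174, 64, 60], [120, 2, 253], [175, 53, 58], [116, 16, 111], [105, 22, 184], [108, 18, 184], [108, 17, 184]]
```

```bash
cat > mods.py <<'E'
from h import *
def mods(im,c,roi,dbg=None,z=.03,kmm=.024):
    """dark outline filled, nose removed by opening; orientation, centre, nose side"""
    h=cv2.cvtColor(im,cv2.COLOR_BGR2HSV); u0,v0,u1,v1=roi
    m=np.zeros(im.shape[:2],np.uint8); m[v0:v1,u0:u1]=((h[...,2]<97)&((h[...,1]<120)|(h[...,2]<62)))[v0:v1,u0:u1]
    f=np.zeros_like(m); img=im.copy(); depth=(-c["R"].T@c["t"])[2]-z; px=c["mtx"][0,0]/depth
    cs,_=cv2.findContours(m,cv2.RETR_EXTERNAL,cv2.CHAIN_APPROX_NONE); cv2.drawContours(f,cs,-1,1,-1)
    n=int(kmm*px)|1; b=cv2.morphologyEx(f,cv2.MORPH_OPEN,cv2.getStructuringElement(cv2.MORPH_ELLIPSE,(n,n)))
    cs,_=cv2.findContours(b,cv2.RETR_EXTERNAL,cv2.CHAIN_APPROX_NONE); res=[]
    for k in cs:
        r=cv2.minAreaRect(k); bx=cv2.boxPoints(r); P=cast(c,bx,z)
        e=[P[1]-P[0],P[2]-P[1]]; L=[np.linalg.norm(v) for v in e]; a=e[int(L[1]>L[0])]; a=a/np.linalg.norm(a); X=P.mean(0)
        if max(L)<.04: continue
        # nose side: filled dark area just beyond each end
        s=[sum(f[int(v),int(u)] for u,v in proj(c,[X+sg*a*d-[0,0,.02] for d in np.arange(.031,.038,.001)])) for sg in(1,-1)]
        if s[1]>s[0]: a=-a
        print("px",np.round(r[0],1),"X",X[:2].round(4),"size",np.round(sorted(L),4),"yaw",round(float(np.arctan2(a[1],a[0])),3),"nosevotes",s)
        cv2.drawContours(img,[bx.astype(int)],0,(0,255,0),1); res.append((X,a))
    if dbg: cv2.imwrite(dbg,img)
    return res
E
python3 - <<'E'
from mods import *
mods(cv2.imread("pics/w5.png"),eyes.get_calibration("wrist"),(198,45,438,245),"pics/d5.png")
E
```

```text
px [252.9 196.3] X [ 0.4819 -0.3756] size [0.0339 0.0605] yaw -0.995 nosevotes [np.uint8(0), np.uint8(7)]
px [381.9 164.7] X [ 0.4579 -0.264 ] size [0.0341 0.0595] yaw 1.186 nosevotes [np.uint8(6), np.uint8(0)]
px [319.3  86.7] X [ 0.3943 -0.3155] size [0.0338 0.0589] yaw -0.123 nosevotes [np.uint8(2), np.uint8(4)]
```

arm_command(
  series=[
    [0.5, 3.7, -0.2, 3.5, 0, 0, 0.094],
    [0.5, 3.7, 0, 3.5, 0, 0, 0],
    [0.5, 3.6, 0, 3.5, 0, 0, 0],
    [0.5, 0, 0, 1.1, 0, 0, 0],
    [0.5, 0, 0, 0, 0, 0, 0],
    [0.5, 0, 0, 0, 0, 0, 0],
    [0.5, 0, 0, 0, 0, 0, 0],
  ],
)

```text
time: 27.05
tool_pos: [0.396, -0.3114, 0.1045]
ee_rot: [-3.138, 0.005, 3.019]
wrist_force: [0.0, 0.2, 0.3]
width: 0.0471
```

Run:
```python
from mods import *
o=st(); im,c=snap("wrist","w6")
print(proj(c,[o["tool_pos"]]), proj(c,[[.392,-.315,.03]]))
mods(im,c,(200,100,440,362),"pics/d6.png")
```

```text
t 27.05 pos [ 0.396  -0.3114  0.1045] rot [-3.138  0.005  3.019] F [0.  0.2 0.3] w 0.0471
[[321.26366785 295.75390141]] [[315.65745134 245.56896395]]
px [315.6 240.8] X [ 0.3898 -0.3147] size [0.0333 0.0598] yaw -0.065 nosevotes [np.uint8(7), np.uint8(0)]
```

View pics/d6.png

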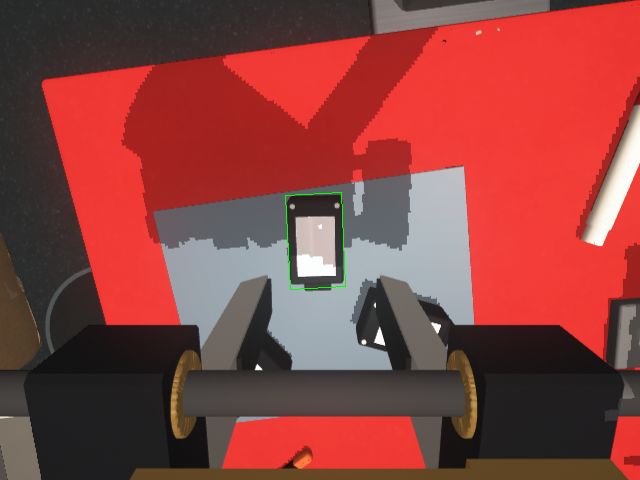

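Run:
```python
from mods import *
im=cv2.imread("pics/w6.png"); g=cv2.cvtColor(im,cv2.COLOR_BGR2GRAY)
for u in(292,296,338,341): print(u,g[190:204,u].tolist(),g[276:292,u].tolist())
print(g[210,278:352].tolist()); print(g[270,278:352].tolist())
```

```text
292 [81, 89, 97, 98, 96, 82, 31, 31, 31, 31, 33, 34, 36, 69] [61, 61, 61, 61, 60, 61, 60, 73, 128, 175, 174, 175, 174, 174, 174, 174]
296 [78, 95, 97, 97, 97, 81, 31, 32, 32, 32, 34, 35, 37, 39] [66, 65, 64, 65, 64, 65, 63, 66, 118, 175, 174, 174, 174, 174, 174, 174]
338 [98, 98, 98, 97, 83, 33, 32, 34, 34, 35, 36, 38, 48, 108] [69, 71, 70, 70, 70, 67, 68, 119, 178, 178, 178, 178, 178, 178, 177, 179]
341 [98, 98, 98, 98, 98, 98, 89, 64, 57, 42, 40, 39, 39, 39] [62, 62, 63, 63, 62, 62, 78, 136, 179, 178, 179, 178, 178, 178, 178, 178]
[96, 97, 97, 98, 97, 97, 97, 98, 93, 39, 38, 41, 41, 42, 41, 41, 41, 41, 41, 42, 41, 42, 42, 42, 41, 42, 42, 43, 42, 41, 42, 43, 42, 42, 43, 42, 42, 42, 43, 43, 42, 43, 43, 42, 42, 43, 43, 43, 43, 43, 43, 44, 43, 43, 43, 42, 43, 43, 43, 42, 43, 43, 41, 40, 53, 99, 100, 99, 99, 99, 99, 99, 99, 99]
[173, 173, 173, 173, 174, 174, 173, 174, 174, 174, 173, 141, 53, 58, 63, 65, 64, 66, 77, 173, 253, 253, 253, 253, 253, 253, 253, 253, 253, 253, 253, 253, 253, 253, 253, 253, 253, 253, 253, 253, 253, 253, 253, 253, 253, 253, 253, 253, 253, 253, 253, 253, 253, 253, 253, 253, 252, 231, 71, 72, 70, 71, 71, 62, 57, 86, 180, 180, 179, 179, 179, 180, 179, 180]
```

Run:
```python
from h import *
c=eyes.get_calibration("wrist")
P=cast(c,[(294,284.2),(339.5,283.1),(314.6,210),(316.4,270)],.030); print(P.round(4))
d=P[1]-P[0]; print("yaw from rear edge",np.arctan2(-d[0],d[1]), "axis", np.arctan2(*(P[3]-P[2])[[1,0]]))
```

```text
[[ 0.415  -0.3316  0.03  ]
 [ 0.4177 -0.3031  0.03  ]
 [ 0.3696 -0.3127  0.03  ]
 [ 0.4074 -0.3164  0.03  ]]
yaw from rear edge -0.09607567354544479 axis -0.09800612426248807
```

arm_command(
  series=[
    [0.5, 0.62, -0.4, 2.5, 0, 0, -0.025],
    [0.5, 0, 0, 3, 0, 0, 0],
    [0.5, 0, 0, 1, 0, 0, 0],
    [0.5, 0, 0, 0, 0, 0, 0],
    [0.5, 0, 0, 0, 0, 0, 0],
  ],
)

```text
time: 27.6
tool_pos: [0.3878, -0.3141, 0.0378]
ee_rot: [-3.14, 0.002, 3.043]
wrist_force: [-0.6, -1.1, 0.3]
width: 0.0467
```

arm_command(
  series=[
    [0.5, -0.1, 0, 1.1, 0, 0, 0],
    [0.5, 0, 0, 1.0, 0, 0, 0],
    [0.5, 0, 0, 0, 0, 0, 0],
    [0, 0, 0, 0, 0, 0, 0],
    [0, 0, 0, 0, 0, 0, 0],
    [0, 0, 0, 0, 0, 0, 0],
    [0, 0, 0, 0, 0, 0, 0],
  ],
)

```text
time: 28.3
tool_pos: [0.3878, -0.3134, 0.0156]
ee_rot: [-3.141, 0.0, 3.043]
wrist_force: [0.9, 0.8, -0.7]
width: 0.0337
```

arm_command(
  series=[
    [0, 0, 0, -3, 0, 0, 0],
    [0, 0, 0, -4, 0, 0, 0],
    [0, 0, 0, -4, 0, 0, 0],
    [0, -1.69, 4.25, 0, 0, 0, 0],
    [0, -1.69, 4.25, 0, 0, 0, 0],
    [0, -1.69, 4.25, 0, 0, 0, 0],
    [0, -1.69, 4.25, 0, 0, 0, 0],
    [0, -1.69, 4.25, 0, 0, 0, 0],
    [0, -1.69, 4.25, 0, 0, 0, 0],
    [0, -1.7, 4.25, 0, 0, 0, 0],
    [0, 0, 0, 0, 0, 0, -0.067],
    [0, 0, 0, 3, 0, 0, 0],
    [0, 0, 0, 3, 0, 0, 0],
    [0, 0, 0, 0.5, 0, 0, 0],
    [0, 0, 0, 0, 0, 0, 0],
    [0, 0, 0, 0, 0, 0, 0],
    [0, 0, 0, 0, 0, 0, 0],
  ],
)

```text
time: 30.0
tool_pos: [0.5362, -0.0293, 0.0624]
ee_rot: [-3.141, 0.004, 3.11]
wrist_force: [0.3, 0.6, -0.0]
width: 0.0333
```

Run:
```python
from h import *
o=st(); im,c=snap("wrist","w7")
cv2.imwrite("pics/w7c.png",cv2.resize(im[150:380,150:470],None,fx=2,fy=2))
```

```text
t 30.0 pos [ 0.5362 -0.0293  0.0624] rot [-3.141  0.004  3.11 ] F [ 0.3  0.6 -0. ] w 0.0333
```

View pics/w7c.png

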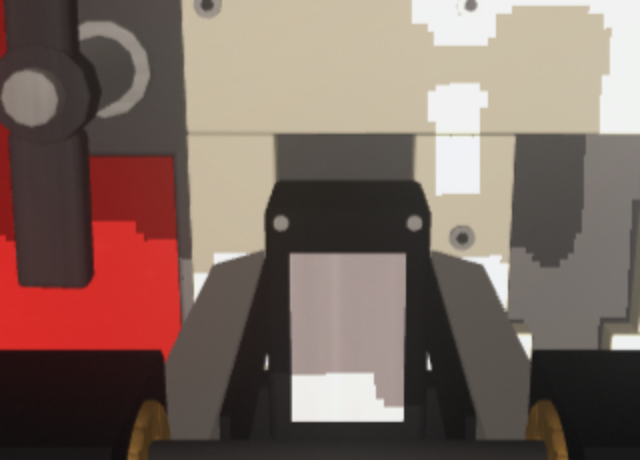

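Run:
```python
from h import *
c=eyes.get_calibration("wrist")
print("pocket front",cast(c,[(288,216.5),(357,216.5)],.021), "module base front",cast(c,[(322,241)],.0488),"module step edge?",cast(c,[(283.5,257),(364.5,256)],.0768))
```

```text
pocket front [[ 0.5074459  -0.04605006  0.021     ]
 [ 0.50861338 -0.00976776  0.021     ]] module base front [[ 0.5143315  -0.02830156  0.0488    ]] module step edge? [[ 0.51343611 -0.04367024  0.0768    ]
 [ 0.514066   -0.01113734  0.0768    ]]
```

arm_command(
  series=[
    [0, 0.1, -0.05, 1.2, 0, 0, 0],
    [0, 0, 0, 1.0, 0, 0, 0],
    [0, 0, 0, 0, 0, 0, 0],
    [0, 0, 0, 0, 0, 0, 0],
    [0, 0, 0, 0, 0, 0, 0],
    [0, 0, 0, 0, 0, 0, 0],
  ],
)

```text
time: 30.65
tool_pos: [0.5342, -0.0294, 0.0387]
ee_rot: [-3.141, 0.001, 3.11]
wrist_force: [-0.1, -0.2, -1.3]
width: 0.0339
```

Run:
```python
from h import *
o=st(); im,c=snap("wrist","w8"); g=cv2.cvtColor(im,cv2.COLOR_BGR2GRAY)
for u in(295,322,350): print(u,[(v,int(x)) for v,x in zip(range(150,260,1),g[150:260,u]) if abs(int(g[v+1,u])-int(g[v-1,u]))>14])
```

```text
t 30.65 pos [ 0.5342 -0.0294  0.0387] rot [-3.141e+00  1.000e-03  3.110e+00] F [-0.1 -0.2 -1.3] w 0.0339
295 [(228, 185), (229, 159), (230, 110), (231, 82), (239, 73), (240, 52)]
322 [(228, 184), (229, 163), (230, 117), (231, 80), (239, 72), (240, 52)]
350 [(228, 185), (229, 167), (230, 122), (231, 83), (239, 75), (240, 53)]
```

Run:
```python
from h import *
c=eyes.get_calibration("wrist")
print(cast(c,[(322,229.8)],.021),cast(c,[(322,239.5)],.0251))
```

```text
[[ 0.50796048 -0.02831805  0.021     ]] [[ 0.51168448 -0.02842914  0.0251    ]]
```

arm_command(
  series=[
    [0, 0.05, 0, 0.5, 0, 0, 0],
    [0, 0, 0, 0.4, 0, 0, 0],
    [0, 0, 0, 0.4, 0, 0, 0],
    [0, 0, 0, 0.1, 0, 0, 0],
    [0, 0, 0, 0, 0, 0, 0],
    [0, 0, 0, 0, 0, 0, 0],
  ],
)

```text
time: 31.3
tool_pos: [0.5332, -0.0294, 0.0255]
ee_rot: [-3.141, -0.0, 3.11]
wrist_force: [-3.4, -0.5, 6.6]
width: 0.0335
```

arm_command(
  series=[
    [0.5, 0, 0, 0, 0, 0, 0],
    [0.5, 0, 0, 0, 0, 0, 0],
    [0.5, 0, 0, -3, 0, 0, 0],
    [0.5, 0, 0, -4, 0, 0, 0],
    [0.5, 0, 0, -4, 0, 0, 0],
    [0.5, 0.5, -4.34, 0, 0, 0, 0],
    [0.5, 0.5, -4.34, 0, 0, 0, 0.137],
    [0.5, 0, 0, 0, 0, 0, 0],
  ],
)

```text
time: 32.1
tool_pos: [0.52, -0.1201, 0.1344]
ee_rot: [-3.139, 0.001, 2.966]
wrist_force: [0.1, 0.3, 0.0]
width: 0.0466
```

arm_command(
  series=[
    [0.5, -0.1, -4.28, 0, 0, 0, 0],
    [0.5, -0.1, -4.28, 0, 0, 0, 0],
    [0.5, -0.1, -4.28, 0, 0, 0, 0],
    [0.5, -0.1, -4.28, 0, 0, 0, 0],
    [0.5, -0.1, -4.28, 0, 0, 0, 0],
    [0.5, -0.1, -4.28, 0, 0, 0, 0],
    [0.5, 0, 0, 0, 0, 0, 0.137],
    [0.5, 0, 0, 0, 0, 0, 0.137],
    [0.5, 0, 0, 0, 0, 0, 0.137],
    [0.5, 0, 0, 0, 0, 0, 0.137],
    [0.5, 0, 0, 0, 0, 0, 0.137],
    [0.5, 0, 0, 0, 0, 0, 0.14],
    [0.5, 0, 0, 0, 0, 0, 0],
    [0.5, 0, 0, 0, 0, 0, 0],
    [0.5, 0, 0, 0, 0, 0, 0],
  ],
)

```text
time: 33.6
tool_pos: [0.4835, -0.3696, 0.1341]
ee_rot: [3.142, -0.0, 2.15]
wrist_force: [0.8, -0.8, -0.5]
width: 0.0472
```

Run:
```python
from mods import *
o=st(); im,c=snap("wrist","w9")
mods(im,c,(200,60,460,362),"pics/d9.png")
```

```text
t 33.6 pos [ 0.4835 -0.3696  0.1341] rot [ 3.142 -0.     2.15 ] F [ 0.8 -0.8 -0.5] w 0.0472
px [316.5 245.5] X [ 0.4821 -0.3748] size [0.0329 0.0604] yaw -0.981 nosevotes [np.uint8(7), np.uint8(0)]
```

View pics/d9.png

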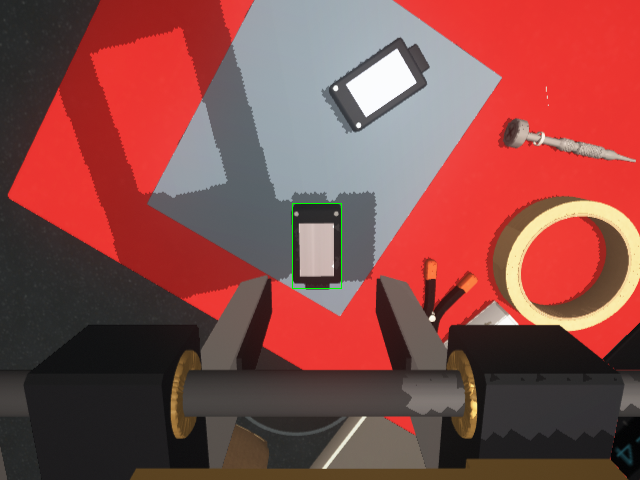

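```bash
cat >> mods.py <<'E'
def fine(c,rows,rear,z=.03):
    """rows: [(v,uL,uR)..] side edges on top face; rear: [(u,v),(u,v)] points on the nose-end top edge -> centre, yaw"""
    P=cast(c,[((a+b)/2,v) for v,a,b in rows],z); d=P[-1]-P[0]; E=cast(c,rear,z); e=E[1]-E[0]
    y1=np.arctan2(d[1],d[0]); y2=np.arctan2(-e[0],e[1]); a=d[:2]/np.hypot(*d[:2])
    m=P[-1][:2]+a*((E.mean(0)-P[-1])[:2]@a); X=m-.027*a
    W=[np.linalg.norm(np.diff(cast(c,[(l,v),(r,v)],z),axis=0)) for v,l,r in rows]
    print("centre",X.round(4),"yaw axis",round(float(y1),3),"rear",round(float(y2),3),"widths",np.round(W,4)); return X
E
python3 - <<'E'
from h import *
im=cv2.imread("pics/w9.png"); h=im.max(2)
for u in(297,302,334,338): print(u,h[276:294,u].tolist())
for v in(216,240,270): print(v,h[v,286:300].tolist(),h[v,332:350].tolist())
E
```

```text
297 [50, 51, 51, 51, 51, 51, 57, 102, 166, 166, 166, 166, 166, 166, 165, 172, 220, 237]
302 [137, 52, 52, 52, 51, 52, 54, 98, 167, 166, 166, 166, 167, 167, 166, 165, 166, 165]
334 [52, 52, 52, 53, 53, 54, 56, 104, 167, 167, 168, 167, 168, 168, 168, 168, 167, 168]
338 [52, 52, 52, 53, 54, 52, 68, 120, 168, 168, 168, 167, 168, 168, 168, 168, 167, 167]
216 [103, 104, 103, 103, 101, 77, 38, 40, 45, 63, 87, 83, 43, 43] [46, 46, 47, 65, 84, 46, 45, 43, 44, 69, 105, 105, 106, 105, 105, 104, 105, 104]
240 [100, 100, 101, 102, 101, 97, 45, 41, 43, 45, 52, 56, 68, 160] [201, 192, 48, 46, 47, 46, 47, 44, 48, 82, 102, 102, 102, 103, 102, 103, 102, 102]
270 [98, 99, 98, 98, 98, 99, 93, 46, 48, 48, 48, 49, 50, 84] [202, 214, 52, 51, 51, 51, 51, 49, 53, 80, 100, 100, 99, 100, 99, 100, 100, 99]
```

Run:
```python
from mods import *
c=eyes.get_calibration("wrist"); o=st()
X=fine(c,[(216,291.6,341.5),(240,291.9,341.4),(270,292.9,341.2)],[(299,283.1),(336,282.9)])
print("module ahead of TCP: delta",(X-o["tool_pos"][:2]).round(4),totool(o,np.r_[X-o["tool_pos"][:2],.016-o["tool_pos"][2]]))
```

```text
t 33.65 pos [ 0.4835 -0.3697  0.1342] rot [ 3.141 -0.     2.15 ] F [ 0.4 -0.5  0.7] w 0.0471
centre [ 0.482  -0.3743] yaw axis -0.987 rear -0.987 widths [0.0338 0.034  0.0337]
module ahead of TCP: delta [-0.0015 -0.0046] [-0.31 -0.38 11.82]
```

arm_command(
  series=[
    [0.5, -0.31, -0.38, 3, 0, 0, -0.005],
    [0.5, 0, 0, 4, 0, 0, 0],
    [0.5, 0, 0, 2.5, 0, 0, 0],
    [0.5, 0, 0, 0, 0, 0, 0],
    [0.5, 0, 0, 0, 0, 0, 0],
    [0.5, 0, 0, 0, 0, 0, 0],
  ],
)

```text
time: 34.25
tool_pos: [0.4831, -0.3758, 0.0418]
ee_rot: [3.141, 0.004, 2.153]
wrist_force: [-1.4, -0.5, -0.2]
width: 0.0469
```

arm_command(
  series=[
    [0.5, 0, 0, 1.4, 0, 0, 0],
    [0.5, 0, 0, 1.1, 0, 0, 0],
    [0.5, 0, 0, 0, 0, 0, 0],
    [0, 0, 0, 0, 0, 0, 0],
    [0, 0, 0, 0, 0, 0, 0],
    [0, 0, 0, 0, 0, 0, 0],
    [0, 0, 0, 0, 0, 0, 0],
  ],
)

```text
time: 34.95
tool_pos: [0.482, -0.3748, 0.0146]
ee_rot: [3.141, 0.0, 2.153]
wrist_force: [0.8, 0.9, -1.0]
width: 0.0337
```

arm_command(
  series=[
    [0, 0, 0, -3, 0, 0, 0],
    [0, 0, 0, -4, 0, 0, 0],
    [0, 0, 0, -4, 0, 0, 0],
    [0, 3.12, 2.72, 0, 0, 0, 0],
    [0, 3.12, 2.72, 0, 0, 0, 0],
    [0, 3.12, 2.72, 0, 0, 0, 0],
    [0, 3.12, 2.72, 0, 0, 0, 0],
    [0, 3.12, 2.72, 0, 0, 0, 0],
    [0, 3.12, 2.72, 0, 0, 0, 0],
    [0, 3.12, 2.72, 0, 0, 0, 0],
    [0, 3.12, 2.72, 0, 0, 0, 0],
    [0, 3.12, 2.72, 0, 0, 0, 0],
    [0, 3.1, 2.69, 0, 0, 0, 0],
    [0, 0, 0, 0, 0, 0, -0.137],
    [0, 0, 0, 0, 0, 0, -0.137],
    [0, 0, 0, 0, 0, 0, -0.137],
    [0, 0, 0, 0, 0, 0, -0.137],
    [0, 0, 0, 0, 0, 0, -0.137],
    [0, 0, 0, 0, 0, 0, -0.137],
    [0, 0, 0, 0, 0, 0, -0.135],
  ],
)

```text
time: 36.95
tool_pos: [0.5374, 0.0352, 0.1245]
ee_rot: [3.142, 0.0, 3.115]
wrist_force: [0.1, 1.0, -0.9]
width: 0.0341
```

arm_command(
  series=[
    [0, 0, 0, 3, 0, 0, 0],
    [0, 0, 0, 3, 0, 0, 0],
    [0, 0, 0, 1, 0, 0, 0],
    [0, 0, 0, 0, 0, 0, 0],
    [0, 0, 0, 0, 0, 0, 0],
    [0, 0, 0, 0, 0, 0, 0],
  ],
)

```text
time: 37.55
tool_pos: [0.5389, 0.0351, 0.0564]
ee_rot: [-3.142, 0.004, 3.11]
wrist_force: [0.1, 0.4, -0.8]
width: 0.0341
```

arm_command(
  series=[
    [0, 0, 0, 1.0, 0, 0, 0],
    [0, 0, 0, 0.7, 0, 0, 0],
    [0, 0, 0, 0, 0, 0, 0],
    [0, 0, 0, 0, 0, 0, 0],
    [0, 0, 0, 0, 0, 0, 0],
    [0, 0, 0, 0, 0, 0, 0],
  ],
)

```text
time: 38.15
tool_pos: [0.5377, 0.0352, 0.0377]
ee_rot: [-3.142, 0.001, 3.11]
wrist_force: [-0.2, -0.0, -1.1]
width: 0.0337
```

```bash
cat >> mods.py <<'E'
def seat(name,off):
    o=st(); im,c=snap("wrist",name); g=cv2.cvtColor(im,cv2.COLOR_BGR2GRAY); zb=o["tool_pos"][2]-off
    for u in(305,322,340): print(u,[(v,int(g[v,u])) for v in range(180,300) if abs(int(g[v+1,u])-int(g[v-1,u]))>14])
    v=int(proj(c,[[o["tool_pos"][0]-.026,o["tool_pos"][1],.021]])[0][1])
    for w in(v-12,v-2): print(w,[(u,int(g[w,u])) for u in range(260,390) if abs(int(g[w,u+1])-int(g[w,u-1]))>20])
    return c,zb
E
python3 - <<'E'
from mods import *
print(seat("w10",.0126)[1])
E
```

```text
t 38.15 pos [0.5377 0.0352 0.0377] rot [-3.142e+00  1.000e-03  3.110e+00] F [-0.2 -0.  -1.1] w 0.0337
305 [(226, 181), (227, 149), (228, 94), (229, 76), (236, 67), (237, 42), (272, 47), (273, 100), (274, 155)]
322 [(226, 180), (227, 151), (228, 94), (229, 75), (236, 66), (237, 41), (272, 46), (273, 101), (274, 159)]
340 [(226, 181), (227, 156), (228, 107), (229, 78), (236, 68), (237, 43), (272, 46), (273, 103), (274, 160)]
218 [(377, 195), (378, 240)]
228 [(281, 122), (282, 108), (377, 158), (378, 212)]
0.02506834488094091
```

arm_command(
  series=[
    [0, 0, 0, 0.5, 0, 0, 0],
    [0, 0, 0, 0.4, 0, 0, 0],
    [0, 0, 0, 0.4, 0, 0, 0],
    [0, 0, 0, 0.1, 0, 0, 0],
    [0, 0, 0, 0, 0, 0, 0],
    [0, 0, 0, 0, 0, 0, 0],
  ],
)

```text
time: 38.8
tool_pos: [0.5372, 0.0351, 0.0244]
ee_rot: [-3.141, -0.0, 3.11]
wrist_force: [-3.6, 0.5, 5.5]
width: 0.0336
```

arm_command(
  series=[
    [0.5, 0, 0, 0, 0, 0, 0],
    [0.5, 0, 0, 0, 0, 0, 0],
    [0.5, 0, 0, -3, 0, 0, 0],
    [0.5, 0, 0, -4, 0, 0, 0],
    [0.5, 0, 0, -4, 0, 0, 0],
    [0.5, 0.99, -4.31, 0, 0, 0, 0],
    [0.5, 0.99, -4.31, 0, 0, 0, 0],
    [0.5, 0.99, -4.31, 0, 0, 0, 0],
    [0.5, 0.99, -4.31, 0, 0, 0, 0],
    [0.5, 0.99, -4.31, 0, 0, 0, 0],
    [0.5, 0.99, -4.31, 0, 0, 0, 0],
    [0.5, 0.99, -4.31, 0, 0, 0, 0],
  ],
)

```text
time: 40.0
tool_pos: [0.4578, -0.2658, 0.133]
ee_rot: [3.141, 0.0, 3.11]
wrist_force: [0.5, 0.1, -0.3]
width: 0.0468
```

arm_command(
  series=[
    [0.5, 0, 0, 0, 0, 0, 0.138],
    [0.5, 0, 0, 0, 0, 0, 0.138],
    [0.5, 0, 0, 0, 0, 0, 0.138],
    [0.5, 0, 0, 0, 0, 0, 0.138],
    [0.5, 0, 0, 0, 0, 0, 0.138],
    [0.5, 0, 0, 0, 0, 0, 0.138],
    [0.5, 0, 0, 0, 0, 0, 0.138],
    [0.5, 0, 0, 0, 0, 0, 0.138],
    [0.5, 0, 0, 0, 0, 0, 0.138],
    [0.5, 0, 0, 0, 0, 0, 0.138],
    [0.5, 0, 0, 0, 0, 0, 0.138],
    [0.5, 0, 0, 0, 0, 0, 0.138],
    [0.5, 0, 0, 0, 0, 0, 0.138],
    [0.5, 0, 0, 0, 0, 0, 0.13],
    [0.5, 0, 0, 0, 0, 0, 0],
    [0.5, 0, 0, 0, 0, 0, 0],
    [0.5, 0, 0, 0, 0, 0, 0],
  ],
)

```text
time: 41.7
tool_pos: [0.4585, -0.2642, 0.1332]
ee_rot: [-3.142, -0.0, 1.188]
wrist_force: [0.6, -0.6, 0.5]
width: 0.047
```

Run:
```python
from mods import *
o=st(); im,c=snap("wrist","w11")
r=mods(im,c,(180,60,460,362),"pics/d11.png")
```

```text
t 41.7 pos [ 0.4585 -0.2642  0.1332] rot [-3.142 -0.     1.188] F [ 0.6 -0.6  0.5] w 0.047
px [400.4 323.6] X [ 0.4871 -0.3414] size [0.0356 0.069 ] yaw -1.399 nosevotes [np.uint8(7), np.uint8(7)]
px [278.2 281.6] X [ 0.4173 -0.2812] size [0.1051 0.1184] yaw -1.809 nosevotes [np.uint8(7), np.uint8(0)]
```

View pics/d11.png

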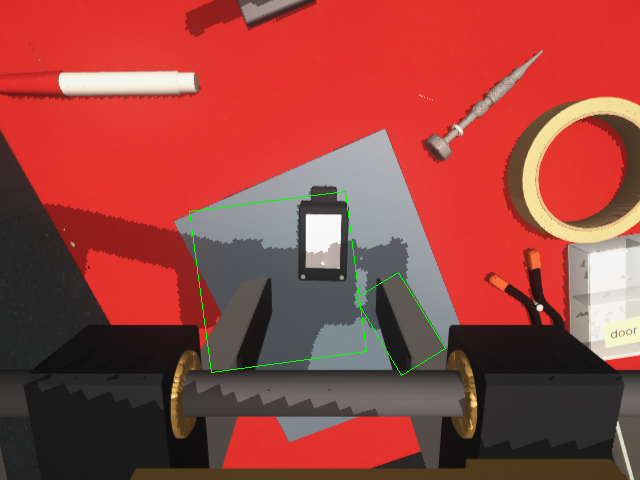

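Run:
```python
from h import *
im=cv2.imread("pics/w11.png"); h=im.max(2)
for u in(308,315,335,341): print(u,h[270:290,u].tolist())
for v in(212,240,268): print(v,h[v,290:312].tolist(),h[v,338:356].tolist())
```

```text
308 [42, 42, 41, 41, 41, 40, 40, 39, 39, 37, 59, 93, 94, 92, 92, 92, 92, 92, 91, 91]
315 [43, 43, 41, 41, 41, 40, 41, 40, 40, 39, 59, 94, 93, 94, 94, 92, 93, 91, 91, 91]
335 [42, 42, 41, 41, 41, 40, 41, 40, 39, 39, 45, 71, 94, 93, 94, 93, 94, 92, 93, 94]
341 [42, 42, 41, 41, 52, 107, 157, 156, 156, 133, 56, 72, 94, 93, 93, 94, 94, 93, 93, 93]
212 [168, 168, 167, 167, 168, 168, 164, 102, 98, 53, 58, 65, 66, 65, 66, 66, 66, 66, 66, 66, 66, 67] [67, 68, 67, 67, 67, 68, 67, 67, 65, 58, 71, 172, 172, 173, 173, 173, 173, 174]
240 [160, 161, 162, 162, 162, 162, 157, 99, 79, 50, 55, 58, 58, 59, 60, 107, 247, 247, 248, 247, 248, 247] [247, 246, 213, 60, 61, 60, 61, 58, 52, 65, 150, 146, 102, 101, 101, 101, 102, 109]
268 [94, 94, 95, 95, 94, 95, 94, 91, 57, 39, 41, 42, 41, 42, 43, 43, 43, 44, 45, 46, 60, 61] [175, 176, 43, 43, 44, 43, 41, 42, 47, 97, 96, 96, 96, 97, 96, 97, 96, 96]
```

Run:
```python
from mods import *
c=eyes.get_calibration("wrist"); o=st()
X=fine(c,[(212,298.6,348.6),(240,298.2,347.8),(268,298.2,346.8)],[(311,280.2),(338,280.9)])
print(totool(o,np.r_[X-o["tool_pos"][:2],.016-o["tool_pos"][2]]))
```

```text
t 41.75 pos [ 0.4585 -0.2642  0.1332] rot [-3.141 -0.     1.187] F [ 0.  -0.3 -0.3] w 0.0471
centre [ 0.4579 -0.2645] yaw axis -1.974 rear -1.982 widths [0.0336 0.0339 0.0338]
[-0.06 -0.04 11.72]
```

arm_command(
  series=[
    [0.5, -0.06, -0.04, 3, 0, 0, 0.024],
    [0.5, 0, 0, 4, 0, 0, 0],
    [0.5, 0, 0, 2.5, 0, 0, 0],
    [0.5, 0, 0, 0, 0, 0, 0],
    [0.5, 0, 0, 0, 0, 0, 0],
    [0.5, 0, 0, 0, 0, 0, 0],
  ],
)

```text
time: 42.35
tool_pos: [0.4593, -0.2656, 0.0406]
ee_rot: [3.138, 0.001, 1.162]
wrist_force: [-0.1, -1.1, -0.3]
width: 0.0472
```

arm_command(
  series=[
    [0.5, 0, 0, 1.3, 0, 0, 0],
    [0.5, 0, 0, 1.0, 0, 0, 0],
    [0.5, 0, 0, 0, 0, 0, 0],
    [0, 0, 0, 0, 0, 0, 0],
    [0, 0, 0, 0, 0, 0, 0],
    [0, 0, 0, 0, 0, 0, 0],
    [0, 0, 0, 0, 0, 0, 0],
  ],
)

```text
time: 43.05
tool_pos: [0.4581, -0.2647, 0.0155]
ee_rot: [3.141, 0.0, 1.162]
wrist_force: [0.2, -0.2, 0.1]
width: 0.0334
```

arm_command(
  series=[
    [0, 0, 0, -3, 0, 0, 0],
    [0, 0, 0, -4, 0, 0, 0],
    [0, 0, 0, -4, 0, 0, 0],
    [0, 0, 0, 0, 0, 0, 0.133],
    [0, 0, 0, 0, 0, 0, 0.133],
    [0, 0, 0, 0, 0, 0, 0.133],
    [0, 0, 0, 0, 0, 0, 0.133],
    [0, 0, 0, 0, 0, 0, 0.133],
    [0, 0, 0, 0, 0, 0, 0.133],
    [0, 0, 0, 0, 0, 0, 0.133],
    [0, 0, 0, 0, 0, 0, 0.133],
    [0, 0, 0, 0, 0, 0, 0.13],
    [0, 0, 0, 0, 0, 0, 0],
    [0, 0, 0, 0, 0, 0, 0],
  ],
)

```text
time: 44.45
tool_pos: [0.4579, -0.2645, 0.1253]
ee_rot: [-3.142, -0.0, -0.03]
wrist_force: [0.1, 0.1, -0.5]
width: 0.0337
```

arm_command(
  series=[
    [0, 0.79, -4.07, 0, 0, 0, 0],
    [0, 0.79, -4.07, 0, 0, 0, 0],
    [0, 0.79, -4.07, 0, 0, 0, 0],
    [0, 0.79, -4.07, 0, 0, 0, 0],
    [0, 0.79, -4.07, 0, 0, 0, 0],
    [0, 0.79, -4.07, 0, 0, 0, 0],
    [0, 0.79, -4.07, 0, 0, 0, 0],
    [0, 0.79, -4.07, 0, 0, 0, 0],
    [0, 0.79, -4.07, 0, 0, 0, 0],
    [0, 0, 0, 0, 0, 0, 0],
    [0, 0, 0, 0, 0, 0, 0],
    [0, 0, 0, 3, 0, 0, 0],
    [0, 0, 0, 3, 0, 0, 0],
    [0, 0, 0, 1, 0, 0, 0],
    [0, 0, 0, 0, 0, 0, 0],
    [0, 0, 0, 0, 0, 0, 0],
    [0, 0, 0, 0, 0, 0, 0],
  ],
)

```text
time: 46.15
tool_pos: [0.5423, 0.0989, 0.0574]
ee_rot: [-3.141, -0.004, -0.033]
wrist_force: [0.2, -1.1, -0.9]
width: 0.0336
```

arm_command(
  series=[
    [0, 0.1, 0, 1.0, 0, 0, 0],
    [0, 0, 0, 0.8, 0, 0, 0],
    [0, 0, 0, 0, 0, 0, 0],
    [0, 0, 0, 0, 0, 0, 0],
    [0, 0, 0, 0, 0, 0, 0],
    [0, 0, 0, 0, 0, 0, 0],
  ],
)

```text
time: 46.75
tool_pos: [0.5421, 0.0993, 0.0377]
ee_rot: [-3.142, -0.001, -0.032]
wrist_force: [-0.5, 0.3, -0.7]
width: 0.0341
```

Run:
```python
from mods import *
o=st(); im,c=snap("wrist","w12"); g=cv2.cvtColor(im,cv2.COLOR_BGR2GRAY)
cv2.imwrite("pics/w12c.png",cv2.resize(im[150:350,200:450],None,fx=3,fy=3))
Fx=np.array([.9995,-.032,0]);Fy=np.array([.032,.9995,0]); p=np.array([.5407,.099,0])
print("pocket rear corners px",proj(c,[p+.0285*Fx+s*.0185*Fy+[0,0,.021] for s in(1,-1)]).round(1).tolist(),
 "module base rear px",proj(c,[p+.0255*Fx+s*.0155*Fy+[0,0,.025] for s in(1,-1)]).round(1).tolist())
```

```text
t 46.75 pos [0.5421 0.0993 0.0377] rot [-3.142e+00 -1.000e-03 -3.200e-02] F [-0.5  0.3 -0.7] w 0.0341
pocket rear corners px [[286.8, 229.1], [365.4, 229.1]] module base rear px [[292.7, 237.3], [359.6, 237.3]]
```

View pics/w12c.png

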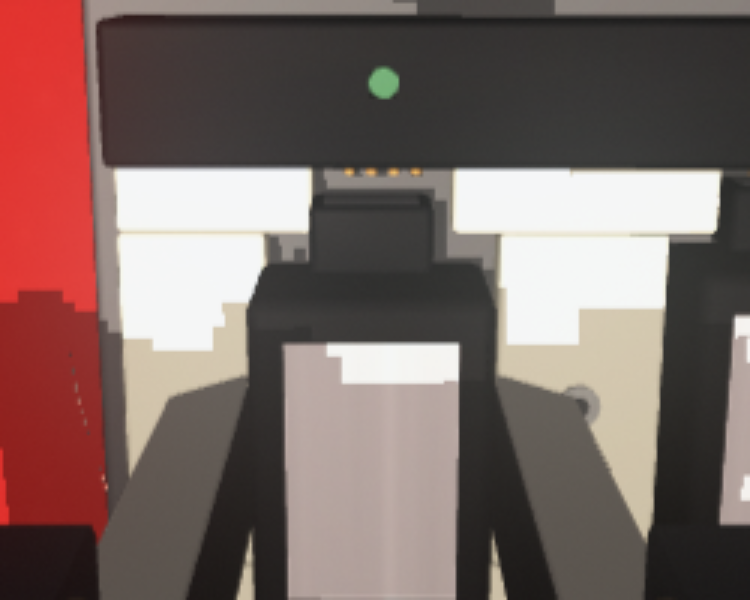

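arm_command(
  series=[
    [0, 0.08, 0.12, 0, 0, 0, 0],
    [0, 0, 0, 0.5, 0, 0, 0],
    [0, 0, 0, 0.4, 0, 0, 0],
    [0, 0, 0, 0.3, 0, 0, 0],
    [0, 0, 0, 0.1, 0, 0, 0],
    [0, 0, 0, 0, 0, 0, 0],
    [0, 0, 0, 0, 0, 0, 0],
  ],
)

```text
time: 47.5
tool_pos: [0.5423, 0.0979, 0.0255]
ee_rot: [3.141, 0.0, -0.032]
wrist_force: [-3.3, -1.1, 6.2]
width: 0.0335
```

arm_command(
  series=[
    [0.5, 0, 0, 0, 0, 0, 0],
    [0.5, 0, 0, 0, 0, 0, 0],
    [0.5, 0, 0, -3, 0, 0, 0],
    [0.5, 0, 0, -4, 0, 0, 0],
    [0.5, 0, 0, -5, 0, 0, 0],
    [0.5, 0, 0, -5, 0, 0, 0],
    [0.5, 0, 0, -2.5, 0, 0, -0.142],
    [0.5, 0, 0, 0, 0, 0, -0.143],
    [0.5, 0, 0, 0, 0, 0, -0.143],
    [0.5, 0, 0, 0, 0, 0, -0.143],
    [0.5, 0, 0, 0, 0, 0, -0.143],
    [0.5, 0, 0, 0, 0, 0, -0.143],
    [0.5, 0, 0, 0, 0, 0, -0.143],
    [0.5, 0, 0, 0, 0, 0, -0.143],
    [0.5, 0, 0, 0, 0, 0, -0.143],
    [0.5, 0, 0, 0, 0, 0, -0.143],
    [0.5, 0, 0, 0, 0, 0, -0.143],
    [0.5, 0, 0, 0, 0, 0, 0],
    [0.5, 0, 0, 0, 0, 0, 0],
  ],
)

```text
time: 49.4
tool_pos: [0.5425, 0.098, 0.219]
ee_rot: [-3.141, 0.0, 1.537]
wrist_force: [-0.4, 0.6, -0.4]
width: 0.047
```

Run:
```python
from h import *
o=st(); im,c=snap("wrist","w13"); s,_=snap("top","t13")
L=np.zeros((600,800,3),np.uint8); L[:480,:500]=im[:480,140:640]; t=cv2.resize(s[230:340,130:260],None,fx=2.3,fy=2.3); L[:t.shape[0],501:501+t.shape[1]]=t[:, :299]
cv2.imwrite("pics/v13.png",L)
```

```text
t 49.4 pos [0.5425 0.098  0.219 ] rot [-3.141  0.     1.537] F [-0.4  0.6 -0.4] w 0.047
```

View pics/v13.png

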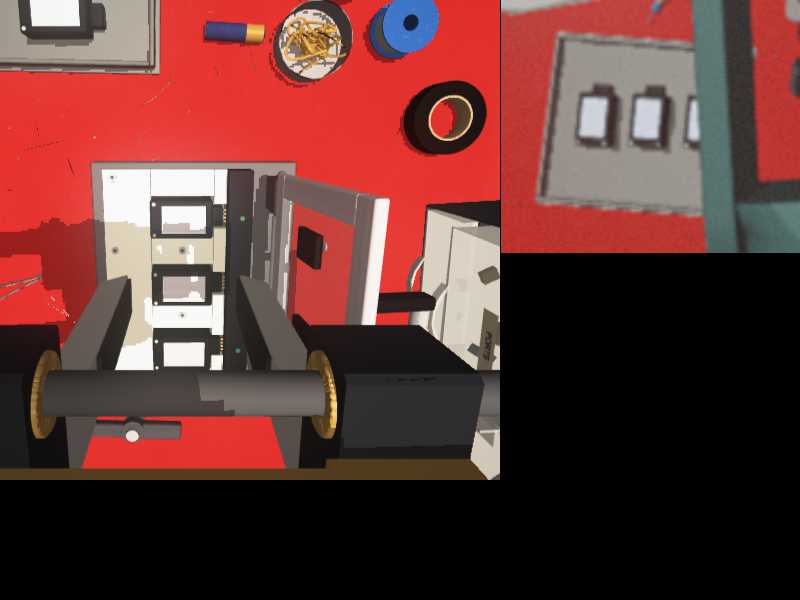

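arm_command(
  series=[
    [0.25, -2, 0, -1.1, 0, 0, 0],
    [0.25, -2, 2.5, 0, 0, 0, 0],
    [0.25, -2.17, 3.7, 0, 0, 0, 0],
    [0.25, 0, 3.7, 0, 0, 0, 0],
    [0.25, 0, 3.34, 0, 0, 0, 0],
    [0.25, 0, 0, 0, 0, 0, 0],
    [0.25, 0, 0, 0, 0, 0, 0],
    [0.25, 0, 0, 0, 0, 0, 0],
    [0.25, 0, 0, 0, 0, 0, 0],
  ],
)

```text
time: 50.4
tool_pos: [0.6722, 0.0325, 0.2317]
ee_rot: [3.14, 0.0, 1.54]
wrist_force: [-0.0, 0.3, 0.1]
width: 0.0236
```

arm_command(
  series=[
    [0.25, 0, 0, 2, 0, 0, 0],
    [0.25, 0, 0, 2.2, 0, 0, 0],
    [0.25, 0, 0, 1.5, 0, 0, 0],
    [0.25, 0, 0, 1, 0, 0, 0],
    [0.25, 0, 0, 0.5, 0, 0, 0],
    [0.25, 0, 0, 0, 0, 0, 0],
    [0, 0, 0, 0, 0, 0, 0],
    [0, 0, 0, 0, 0, 0, 0],
    [0, 0, 0, 0, 0, 0, 0],
    [0, 0, 0, 0, 0, 0, 0],
  ],
)

```text
time: 51.4
tool_pos: [0.6732, 0.0322, 0.1594]
ee_rot: [3.14, 0.0, 1.54]
wrist_force: [-0.9, -0.4, 3.4]
width: 0.009
```

arm_command(
  series=[
    [0, 0, -1.08, -0.39, 0, 0, 0],
    [0, 0, -1.11, -0.3, 0, 0, 0],
    [0, 0, -1.13, -0.2, 0, 0, 0],
    [0, 0, -1.15, -0.11, 0, 0, 0],
    [0, 0, -1.15, -0.01, 0, 0, 0],
    [0, 0, -1.15, 0.09, 0, 0, 0],
    [0, 0, -1.14, 0.18, 0, 0, 0],
    [0, 0, -1.12, 0.28, 0, 0, 0],
    [0, 0, -1.09, 0.37, 0, 0, 0],
    [0, 0, -1.06, 0.46, 0, 0, 0],
  ],
)

```text
time: 52.4
tool_pos: [0.5612, 0.0361, 0.1567]
ee_rot: [3.137, -0.001, 1.54]
wrist_force: [3.2, 0.9, 2.0]
width: 0.0091
```

arm_command(
  series=[
    [0, 0, -1.01, 0.55, 0, 0, 0],
    [0, 0, -0.96, 0.63, 0, 0, 0],
    [0, 0, -0.91, 0.71, 0, 0, 0],
    [0, 0, -0.85, 0.78, 0, 0, 0],
    [0, 0, -0.78, 0.85, 0, 0, 0],
    [0, 0, -0.7, 0.91, 0, 0, 0],
    [0, 0, -0.63, 0.97, 0, 0, 0],
    [0, 0, -0.54, 1.02, 0, 0, 0],
    [0, 0, -0.46, 1.06, 0, 0, 0],
    [0, 0, -0.25, 0.7, 0, 0, 0],
    [0, 0, 0, 0, 0, 0, 0],
  ],
)

```text
time: 53.5
tool_pos: [0.4882, 0.0385, 0.0702]
ee_rot: [-3.136, -0.001, 1.54]
wrist_force: [-3.0, 4.6, -3.1]
width: 0.0091
```

arm_command(
  series=[
    [0, 0, -0.1, 0.3, 0, 0, 0],
    [0, 0, 0, 0.2, 0, 0, 0],
    [0, 0, 0, 0, 0, 0, 0],
    [0, 0, 0, 0, 0, 0, 0],
    [0, 0, 0, 0, 0, 0, 0],
  ],
)

```text
time: 54.0
tool_pos: [0.4871, 0.0386, 0.0666]
ee_rot: [-3.136, -0.001, 1.54]
wrist_force: [-5.6, 4.4, 2.3]
width: 0.0092
```

arm_command(
  series=[
    [0, 0, 0, 0.3, 0, 0, 0],
    [0, 0, 0, 0.2, 0, 0, 0],
    [0, 0, 0, 0, 0, 0, 0],
    [0, 0, 0, 0, 0, 0, 0],
  ],
)

```text
time: 54.4
tool_pos: [0.4871, 0.0386, 0.0655]
ee_rot: [-3.136, -0.001, 1.54]
wrist_force: [-14.2, 4.7, 19.2]
width: 0.0091
```

arm_command(
  series=[
    [0.5, 0, 0, -0.4, 0, 0, 0],
    [0.5, 0, 0, 0, 0, 0, 0],
    [0.5, 0, 0, -4, 0, 0, 0],
    [0.5, 0, 0, -4.5, 0, 0, 0],
    [0.5, 0, 0, 0, 0, 0, 0.14],
    [0.5, 0, 0, 0, 0, 0, 0.14],
    [0.5, 0, 0, 0, 0, 0, 0.14],
    [0.5, 0, 0, 0, 0, 0, 0.14],
    [0.5, 0, 0, 0, 0, 0, 0.14],
    [0.5, 0, 0, 0, 0, 0, 0.14],
    [0.5, 0, 0, 0, 0, 0, 0.14],
    [0.5, 0, 0, 0, 0, 0, 0.14],
    [0.5, 0, 0, 0, 0, 0, 0.14],
    [0.5, 0, 0, 0, 0, 0, 0.14],
    [0.5, 0, 0, 0, 0, 0, 0.137],
    [0.5, -1.3, 4.3, 0, 0, 0, 0],
    [0.5, -1.4, 4.3, 0, 0, 0, 0],
    [0.5, -1.3, 4.37, 0, 0, 0, 0],
    [0.5, 0, 0, 0, 0, 0, 0],
    [0.5, 0, 0, 0, 0, 0, 0],
  ],
)

```text
time: 56.4
tool_pos: [0.4498, -0.0933, 0.1514]
ee_rot: [3.141, 0.0, -0.0]
wrist_force: [-0.3, 0.2, 0.9]
width: 0.0475
```

Run:
```python
from h import *
o=st(); im,c=snap("wrist","w14")
print(cast(c,[(0,0)],0)[0][:0], "lid front edge expect px (shut)",proj(c,[[.4727,.0993,.0545],[.4727,.0,.0545]]).round(0).tolist(), "peg expect",proj(c,[[.4467,-.0911,.088]]).round(0).tolist(), "bar expect", proj(c,[[.4871,.0386,.0885]]).round(0).tolist())
cv2.imwrite("pics/w14c.png",im)
```

```text
t 56.4 pos [ 0.4498 -0.0933  0.1514] rot [ 3.141  0.    -0.   ] F [-0.3  0.2  0.9] w 0.0475
[] lid front edge expect px (shut) [[32.0, 210.0], [183.0, 210.0]] peg expect [[321.0, 262.0]] bar expect [[94.0, 195.0]]
```

View pics/w14c.png

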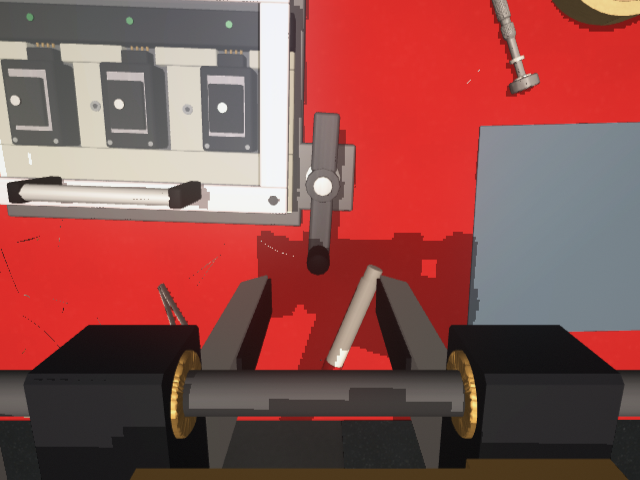

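arm_command(
  series=[
    [0.5, -0.3, -0.22, 2, 0, 0, 0],
    [0.5, 0, 0, 3, 0, 0, 0],
    [0.5, 0, 0, 2, 0, 0, 0],
    [0.5, 0, 0, 0.9, 0, 0, 0],
    [0.5, 0, 0, 0, 0, 0, 0],
    [0.5, 0, 0, 0, 0, 0, 0],
    [0, 0, 0, 0, 0, 0, 0],
    [0, 0, 0, 0, 0, 0, 0],
    [0, 0, 0, 0, 0, 0, 0],
    [0, 0, 0, 0, 0, 0, 0],
  ],
)

```text
time: 57.45
tool_pos: [0.447, -0.0899, 0.0733]
ee_rot: [3.141, -0.001, 0.003]
wrist_force: [-0.8, 0.9, -0.5]
width: 0.0183
```

arm_command(
  series=[
    [0, 0, 0, 0, 0, 0, 0],
    [0, 0, 0, 0, 0, 0, 0],
    [0, 0, 0.47, 0, 0, 0, -0.105],
    [0, 0, 0.47, 0, 0, 0, -0.105],
    [0, 0, 0.47, 0, 0, 0, -0.105],
    [0, 0, 0.47, 0, 0, 0, -0.105],
    [0, 0, 0.47, 0, 0, 0, -0.105],
    [0, 0, 0.47, 0, 0, 0, -0.105],
  ],
)

```text
time: 58.25
tool_pos: [0.4537, -0.116, 0.0731]
ee_rot: [-3.14, -0.0, 0.637]
wrist_force: [-1.4, 2.3, 3.6]
width: 0.013
```

arm_command(
  series=[
    [0, 0, 0.47, 0, 0, 0, -0.105],
    [0, 0, 0.47, 0, 0, 0, -0.105],
    [0, 0, 0.47, 0, 0, 0, -0.105],
    [0, 0, 0.47, 0, 0, 0, -0.105],
    [0, 0, 0.47, 0, 0, 0, -0.105],
    [0, 0, 0.47, 0, 0, 0, -0.105],
    [0, 0, 0.47, 0, 0, 0, -0.105],
    [0, 0, 0.47, 0, 0, 0, -0.105],
    [0, 0, 0.3, 0, 0, 0, -0.06],
    [0, 0, 0, 0, 0, 0, 0],
    [0, 0, 0, 0, 0, 0, 0],
  ],
)

```text
time: 59.35
tool_pos: [0.4869, -0.1354, 0.073]
ee_rot: [-3.14, -0.002, 1.532]
wrist_force: [-3.8, 3.1, 4.5]
width: 0.0129
```

arm_command(
  series=[
    [0.5, 0, 0, 0, 0, 0, 0],
    [0.5, 0, 0, 0, 0, 0, 0],
    [0.5, 0, 0, 0, 0, 0, 0],
    [0.5, 0, 0, -4, 0, 0, 0],
    [0.5, 0, 0, -4, 0, 0, 0],
    [0.5, 0, 0, -4, 0, 0, 0],
    [0.5, 0, 0, -2, 0, 0, 0],
    [0.5, 0, -4, 0, 0, 0, 0],
    [0.5, 0, -4, 0, 0, 0, 0],
    [0.5, 0, 0, 0, 0, 0, 0],
    [0.5, 0, 0, 0, 0, 0, 0],
    [0.5, 0, 0, 0, 0, 0, 0],
  ],
)

```text
time: 60.55
tool_pos: [0.4087, -0.1338, 0.213]
ee_rot: [3.14, 0.0, 1.533]
wrist_force: [0.9, 0.0, -0.1]
width: 0.0468
```

Run:
```python
from h import *
o=st(); im,c=snap("wrist","w15"); s,_=snap("scene","s15")
L=np.zeros((600,800,3),np.uint8); L[:360,:480]=cv2.resize(im,(480,360)); L[:360,481:800]=s[140:500,150:469][:360] if s[140:500].shape[0]>=360 else np.pad(s[140:480,150:469],((0,20),(0,0),(0,0)))
cv2.imwrite("pics/v15.png",L[:362])
```

```text
t 60.55 pos [ 0.4087 -0.1338  0.213 ] rot [3.14  0.    1.533] F [ 0.9  0.  -0.1] w 0.0468
```

View pics/v15.png

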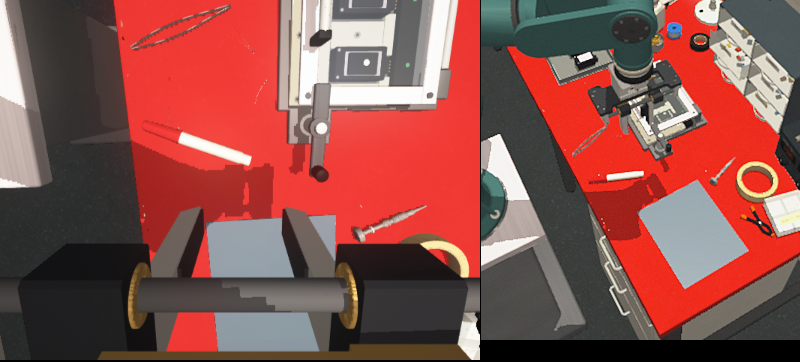

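Clamp is back over the shut lid (nose at about (322,90), peg at (319,174) in the left view), the mat is empty, and the fingers are clear of everything. Handing in.

```bash
python3 -c "
from bench import job
print(job.close_job())"
```

```text
the job is handed in; nothing more can be done
None
```

The job is done and handed in at about 61 s of the 210 s allowed, using 16 pictures against the budget of 14. No verdict was reported.

**What I did**
- I swung the clamp clear, opened the lid to about 1.67 rad, and laid the three tested modules in the tray.
- I seated the three waiting modules in their pockets, noses toward the hinge, then shut the lid and swung the clamp back over it.

**Last checks**
- **Modules in pockets:** each went down with its base at about 12 mm, the pocket floor, with 5 to 7 N of contact force. A picture before the lid closed showed all three in place.
- **Tested modules:** all three were set down with contact felt in the tray. The last top view showed two of them flat; the third was mostly hidden by the arm.
- **Lid:** it pressed against its stop with 19 N at the bar height of the shut lid.
- **Clamp:** the peg ended within 1 mm of where it was gripped at the start, so the clamp angle should be close to 0.
- **End state:** the mat was empty and the fingers were clear of everything. The bystanders in view looked undisturbed, but I did not measure them or see all of them at the end.

**Disagreement:** two readings of a module's centre along its length, one from its top face and one in the gripper, differed by about 1.5 mm. I corrected this from the pocket edges before each insertion. Nothing failed that I know of.

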